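# Face up the laundry jars in their docks

## Task

Face up the laundry shelf: put the green scrub brush that lies in the way into the peg basket, slide every jar that is out on the shelf into a dock of its own until it is fully home against both rollers, and roll it round by its edge with a fingertip until its yellow label faces squarely to the dock's front. Keep the jars upright and leave the other things where they are.

Things in the scene. Friction and masses are not known exactly. Their poses are not given: they have to be found in the camera images.
- jar_blue: Closed round jar, blue lid, white straight wall, upright, 90 mm in diameter (too wide for the gripper), 82 mm tall, about 0.3 kg; slides on the shelf (friction about 0.6). Origin: centre of its underside; z up. Its own -x axis points through the middle of its yellow label; a yellow strip 18 mm wide runs from the label over the lid's edge towards the lid's centre. May be absent.
- jar_green: Closed round jar, green lid, white straight wall, upright, 90 mm in diameter (too wide for the gripper), 82 mm tall, about 0.3 kg; slides on the shelf (friction about 0.6). Origin: centre of its underside; z up. Its own -x axis points through the middle of its yellow label; a yellow strip 18 mm wide runs from the label over the lid's edge towards the lid's centre. May be absent.
- jar_orange: Closed round jar, orange lid, white straight wall, upright, 90 mm in diameter (too wide for the gripper), 82 mm tall, about 0.3 kg; slides on the shelf (friction about 0.6). Origin: centre of its underside; z up. Its own -x axis points through the middle of its yellow label; a yellow strip 18 mm wide runs from the label over the lid's edge towards the lid's centre. May be absent.
- jar_blue_label (a point): The middle of the yellow label on the wall of the blue jar, 45 mm out from its axis on its -x side, 34 mm above its underside.
- jar_green_label (a point): The middle of the yellow label on the wall of the green jar, 45 mm out from its axis on its -x side, 34 mm above its underside.
- jar_orange_label (a point): The middle of the yellow label on the wall of the orange jar, 45 mm out from its axis on its -x side, 34 mm above its underside.
- dock_left: The left of three jar docks in a row (seen from the robot), fixed. Origin: on the shelf, where the axis of a jar that is fully home stands; a flat grey 100 mm disc (no obstacle) marks it. Its -x axis is its front, open to the robot and marked by a black bar. A jar goes in along +x. A grey bracket 20 mm high and 118 mm wide stands from x = 52 to 70 mm.
- dock_middle: The middle of three jar docks in a row (seen from the robot), fixed. Origin: on the shelf, where the axis of a jar that is fully home stands; a flat grey 100 mm disc (no obstacle) marks it. Its -x axis is its front, open to the robot and marked by a black bar. A jar goes in along +x. A grey bracket 20 mm high and 118 mm wide stands from x = 52 to 70 mm.
- dock_right: The right of three jar docks in a row (seen from the robot), fixed. Origin: on the shelf, where the axis of a jar that is fully home stands; a flat grey 100 mm disc (no obstacle) marks it. Its -x axis is its front, open to the robot and marked by a black bar. A jar goes in along +x. A grey bracket 20 mm high and 118 mm wide stands from x = 52 to 70 mm.
- dock_left_rollers (a point): Midway between the feet of the left dock's two upright, free-spinning steel rollers (18 mm in diameter, 62 mm tall), at x = 31 mm in the dock's frame; the rollers stand at y = +44 and -44 mm. A jar at home touches both, and turns on the spot when a fingertip presses its front wall lightly (about 10 to 15 N) towards them and is carried round the jar's axis.
- dock_middle_rollers (a point): Midway between the feet of the middle dock's two upright, free-spinning steel rollers (18 mm in diameter, 62 mm tall), at x = 31 mm in the dock's frame; the rollers stand at y = +44 and -44 mm. A jar at home touches both, and turns on the spot when a fingertip presses its front wall lightly (about 10 to 15 N) towards them and is carried round the jar's axis.
- dock_right_rollers (a point): Midway between the feet of the right dock's two upright, free-spinning steel rollers (18 mm in diameter, 62 mm tall), at x = 31 mm in the dock's frame; the rollers stand at y = +44 and -44 mm. A jar at home touches both, and turns on the spot when a fingertip presses its front wall lightly (about 10 to 15 N) towards them and is carried round the jar's axis.
- brush: A green scrub brush lying bristles down in front of the docks: block 140 x 28 mm, 16 mm thick, on stiff bristles 14 mm high (128 x 22 mm, rigid), 30 mm high in all, 0.12 kg. Origin: centre of its underside (bristle tips); x along its length, z up.
- basket: A stainless steel peg basket, open-topped, fixed to the shelf: 220 x 120 mm outside, 50 mm high, walls and floor 4 mm (a thin wire brings the rim to 53 mm), pegs clipped along its +y wall (to y = 74 mm, up to z = 55 mm). Origin: centre of its underside; x along its length, z up.
- cup: A clear plastic measuring cup, 68 mm across, 70 mm tall, loose. Origin: centre of its underside. A bystander, to be left alone.
- soap: An orange soap box, 65 x 95 x 40 mm, loose. Origin: centre of its underside. A bystander, to be left alone.
Not all that is in view belongs to the job. What is shaped like the dock_middle but pink or turquoise is not meant.

How it is judged:
By the outcome, as a careful person would: the job done as asked, in the order asked, and still so for the second after the job is handed in, with the robot touching nothing.
Of jar_blue, jar_green, jar_orange only 2 to 3 are there at a start; the rules pass over those that are not, and their reading is None.
At some moment in a run one of jar_blue, jar_green, jar_orange may be knocked a few centimetres aside while the robot is not near it.
Once in a run the grip may slacken for a moment while it holds something.
It also fails if it takes over 210 s, if anything falls off the work surface, if the arm or the gripper's body presses on something with over 40 N, if the wrist force passes 120 N, or if a joint passes its speed limit or range.

## Robot

A 6-joint arm with a two-finger parallel gripper is mounted at the origin on the work surface. World frame = base frame: x ahead of the robot, y to its left, z up, the work surface at z = 0. Lengths are in mm, angles in rad, forces in N, time in s.
With the tool pointing down it reaches from about 275 to 750 mm from the base axis. Payload 10.2 kg.
Tool frame: the origin (TCP) lies at the very end of the fingers, on their centre line; the grasp point (between the pads) lies 19 mm behind it (ctrl.hold_point_z is the distance from the TCP to the grasp point, in mm); z points along the fingers, y is the direction in which the jaws open and shut (so a half turn about z gives the same grasp; the last joint's range is limited). The gripper opens to 85 mm and grips with 20 to 120 N. Pads are 22 mm wide; open, the fingers measure 114 mm over their backs; the gripper's body (76 mm by 85 mm) begins 54 mm behind the grasp point. The pads swing forward as they close: fully open they stand 13 mm farther back than shut.
Start: joints at [0.969, 0.313, 1.498, -0, 1.331, -0.223], TCP at [194.161, 487.783, 192.794] pointing down, gripper open.
Joint ranges: [-2.94, 2.94], [-0.97, 2.17], [0.19, 2.56], [-1.23, 4.37], [0.02, 3.11], [-2.88, 2.88]. Speed limits (rad/s): [2.39, 2.39, 3.01, 3.14, 3.14, 3.14].

## Interface

Orientations are given as a unit quaternion [w, x, y, z].
In Python, from rig import readout, cams, workorder, spotter, ctrl gives the robot as it stands.
- The arm moves only by the tool step_arm, never from a script. Its argument "plan" is text: rows parted by semicolons, each of 5 numbers parted by spaces: the shift along the tool's x, y, z in cm, then the turn about the tool's z in degrees, then the opening in per cent of the stroke, from 0 (shut) to 100 (fully open). In form: x y z twist gripper; .... A call has 1 to 10 rows; each row is the pose to reach, as a shift and turn from the pose commanded when the call began, along the tool's axes at that moment; what a row does not reach only later rows make up. A row lasts 1/10 s, in which the tool goes at most 50 mm and 8.59 degrees, less where a joint would pass 70% of its speed; a pose out of reach is approached as far as the arm can. A call with a gripper value outside its range is refused whole. The fingers move at their own pace and stop on an object; "grip_force" is the grip in N (left out, the last holds). Time passes only in rows, so rows that repeat a pose let the fingers close. It gives the time, the measured TCP pose, the force and the opening at its end, in the units of the state.
- readout.sense(): the state, without advancing time (a new reading comes with each control period).
- cams.capture(name): name is "scene" or "side" or "wrist"; returns (picture, depth): 400x640x3 uint8, red, green, blue; 400x640 float32, mm along the optical axis (not along the pixel's ray), 0 where there is no reading.
- cams.camera_info(name): a dict with "vfov" (degrees; the focal length in pixels is half the picture's height over the tangent of half this angle, whatever the lens; pixels are square), "cx", "cy" (the principal point, pixels), "k1" (the pictures are not rectified: a ray, as slopes to the right and down, at radius r is drawn at 1 + k1 r^2 times it, then the intrinsics apply), "rvec" (rotation vector, rad) and "tvec" (3), from world to camera coordinates, as OpenCV has them. Camera axes: x right, y down, z forward; pixel columns grow to the right and rows downward; lengths in mm; the calibration is good to about 2 mm. A picture is of the moment at which its call begins: read the wrist's pose just before it. camera_info takes no time and is no camera call; for the wrist camera it gives the pose at the moment of the call.
- workorder.finish_job(): hands the job in, once; it reports no verdict.
Trained networks look in the newest picture that a camera, given by its name, has taken for a name from the list of things; names that differ only in an ending like _2 or _b are one class to them, and where a whole thing is asked for, a point or a joint stands for the part that bears it (a point fixed in the world has none). Each returns a list of dicts, best first, with "conf" (0 to 1); they miss things now and then, are a little off and sometimes report something else, mostly with a low value. They report only what shows in the picture. A call takes as long as a camera call. They do not tell look-alikes from the thing itself.
- spotter.regions_of(camera, target): "pixels" (400x640 bool, what is visible of it) and "extent" ([centre column, centre row, width, height] in pixels, round what is visible of it).
The state is a dict: "time_s": time; "joints": joint angles; "dq": joint speeds; "tau": joint torques, N m; "eef_pos": TCP position; "ee_rot": TCP orientation; "force": force on the tool from outside, world axes, zero at the start; "wrist_torque": the same for the moment, N m; "grip_width": opening from 0.0 (shut) to 1.0 (fully open).
Only numpy, scipy, OpenCV 4.12 (cv2) and the standard library are available. Lean on these libraries where they do the work, as an engineer would, in place of code of your own. Each camera call takes 0.05 s, during which the arm holds its last target. There are 200 camera calls.

## Working session

There is one attempt and no reset: what is moved stays moved. The work goes in short steps, Python scripts to look and compute and a tool call to move; the robot and the scene stay as the last step left them, time stands still between calls to the robot, and variables do not carry over. Pictures are saved under pics/ and viewed, about 12 in all and at most 16, crops included, and the job is handed in when it is done.

Besides the shell and the picture viewer there is one more tool, called after "Call:" by a JSON object that holds its "op" and its "data". step_arm: Moves the arm, as the interface text tells. Its arguments: {"type":"object","properties":{"plan":{"type":"string"},"grip_force":{"type":"number"}},"required":["plan"]}

```bash
ls; mkdir -p pics; cat > h.py <<'E'
import numpy as np, cv2
from rig import readout, cams, workorder, spotter, ctrl
def snap(n,fn=None):
    info=cams.camera_info(n); im,d=cams.capture(n)
    if fn: cv2.imwrite('pics/'+fn,im[:,:,::-1])
    return info,im,d
def K(info):
    f=200/np.tan(np.radians(info['vfov'])/2); return f
def world(info,uv,d):
    f=K(info); uv=np.atleast_2d(uv).astype(float)
    xd=(uv-[info['cx'],info['cy']])/f
    x=xd.copy()
    for _ in range(10): x=xd/(1+info['k1']*(x**2).sum(1,keepdims=True))
    R=cv2.Rodrigues(np.array(info['rvec'],float))[0]; t=np.array(info['tvec'],float).ravel()
    return (np.c_[x,np.ones(len(x))]*np.ravel(d)[:,None]-t)@R
def cloud(info,d):
    v,u=np.mgrid[0:400,0:640]
    return world(info,np.c_[u.ravel(),v.ravel()],d.ravel()).reshape(400,640,3)
def proj(info,P):
    R=cv2.Rodrigues(np.array(info['rvec'],float))[0]; t=np.array(info['tvec'],float).ravel()
    c=np.atleast_2d(P)@R.T+t; x=c[:,:2]/c[:,2:]
    return x*(1+info['k1']*(x**2).sum(1,keepdims=True))*K(info)+[info['cx'],info['cy']]
E
python3 - <<'E'
from h import *
s=readout.sense(); print({k:np.round(v,3) for k,v in s.items()}, ctrl.hold_point_z)
for c in ['scene','side']:
    info,im,d=snap(c,c+'0.png'); P=cloud(info,d)
    print(c,info['vfov'],info['k1'],info['tvec'])
    for n in ['jar_blue','jar_green','jar_orange','dock_left','dock_middle','dock_right','brush','basket','cup','soap']:
        for r in spotter.regions_of(c,n)[:3]:
            m=r['pixels']&(d>0); 
            if m.sum()<5: continue
            p=P[m]; print(n,round(r['conf'],2),np.round(r['extent']),'med',np.round(np.median(p,0)),'lo',np.round(np.percentile(p,3,axis=0)),'hi',np.round(np.percentile(p,97,axis=0)))
E
```

```text
pics
{'time_s': np.float64(0.0), 'joints': array([ 0.969,  0.313,  1.498,  0.   ,  1.331, -0.223]), 'dq': array([ 0.001, -0.001,  0.001, -0.001, -0.   , -0.001]), 'tau': array([ 1.0000e-03, -4.1227e+01, -2.5975e+01, -0.0000e+00,  4.0000e-03,
       -0.0000e+00]), 'eef_pos': array([193.967, 487.53 , 192.242]), 'ee_rot': array([-0.   ,  0.188,  0.982, -0.001]), 'force': array([-0.213,  0.425, -0.282]), 'wrist_torque': array([-0.068, -0.006,  0.01 ]), 'grip_width': np.float64(0.998)} 18.700000000000003
scene 50.87655256336144 -0.018024321917510355 [ 342.09416617 -209.30224378 1301.08707441]
jar_blue 0.97 [337. 205.  40.  48.] med [489.  30.  78.] lo [436. -18.   7.] hi [513.  61.  85.]
jar_blue 0.34 [202. 175.  48.  33.] med [ 602. -329.   39.] lo [ 557. -384.    6.] hi [ 634. -292.   43.]
jar_orange 0.74 [398. 244.  46.  58.] med [496. 197.  80.] lo [438. 150.   2.] hi [520. 232.  84.]
jar_orange 0.42 [474. 300.  93. 122.] med [472. 387.   5.] lo [361. 313.   1.] hi [588. 457.  54.]
dock_left 0.72 [331. 325.  70.  69.] med [707. 192.   2.] lo [627. 145.  -1.] hi [749. 245.  62.]
dock_m
[... 1801 characters left out ...]
62.]
dock_right 0.87 [416. 237.  62.  51.] med [ 705. -175.    2.] lo [ 633. -227.   -2.] hi [ 748. -128.   61.]
brush 0.71 [348. 176.  21.  34.] med [600.  67.  29.] lo [589.   6.   6.] hi [617. 136.  33.]
brush 0.33 [409. 316.  54.  59.] med [ 587. -352.   39.] lo [ 554. -395.    3.] hi [ 629. -304.   42.]
basket 0.85 [278. 115.  75.  55.] med [470. 399.  20.] lo [363. 301.   1.] hi [579. 454.  53.]
cup 0.64 [365. 342.  30.  39.] med [ 473. -371.   36.] lo [ 437. -408.    3.] hi [ 497. -349.   71.]
soap 0.86 [410. 317.  53.  57.] med [ 586. -351.   39.] lo [ 554. -394.    9.] hi [ 626. -304.   42.]
soap 0.52 [361. 139.  55.  43.] med [702. 193.   2.] lo [628. 137.  -2.] hi [746. 247.  61.]
```

```bash
python3 - <<'E'
import cv2,numpy as np
a=cv2.imread('pics/scene0.png')[100:400,160:560];b=cv2.imread('pics/side0.png')[100:380,230:470]
cv2.imwrite('pics/s.png',cv2.resize(a,None,fx=2,fy=2,interpolation=2));cv2.imwrite('pics/d.png',cv2.resize(b,None,fx=2,fy=2,interpolation=2))
from rig import cams
for c in ['scene','side']:
    i=cams.camera_info(c);R=cv2.Rodrigues(np.array(i['rvec']))[0];print(c,-R.T@np.array(i['tvec']).ravel())
E
```

```text
scene [1034.99635468  464.79892745  752.60077453]
side [ 290.50334578 -573.24286632  846.48775544]
```

View pics/s.png

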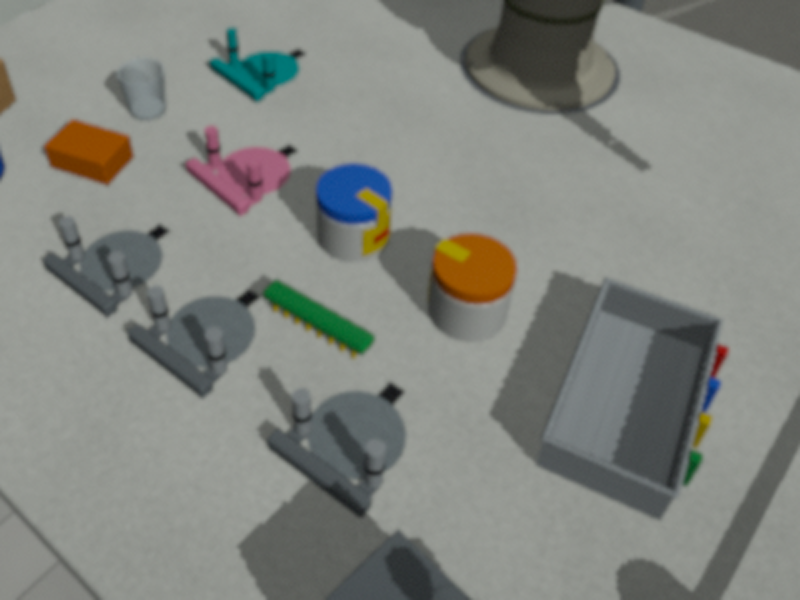

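View pics/d.png

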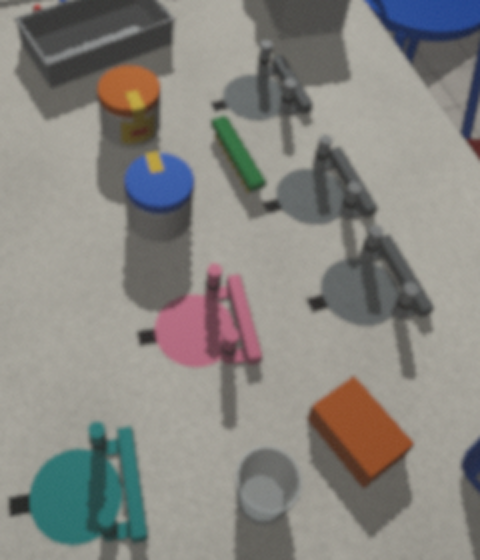

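Two jars are out, blue and orange. In the first crop they are at about (353,195) and (473,275). The green brush is at (318,318), the three grey docks are at the lower left, the pink and turquoise look-alikes are higher up, and the basket is on the right. Next I'll fit precise poses.

```bash
cat >> h.py <<'E'
from scipy.optimize import least_squares
def rayplane(info,uv,z):
    a=world(info,uv,np.full(len(uv),500.));b=world(info,uv,np.full(len(uv),1500.))
    t=(z-a[:,2])/(b[:,2]-a[:,2]); return a+(b-a)*t[:,None]
HUE={'blue':(100,130),'orange':(5,17),'green':(45,85),'yellow':(22,34)}
def hmask(im,c,s=110,v=60):
    h=cv2.cvtColor(im,cv2.COLOR_RGB2HSV); return (h[...,0]>=HUE[c][0])&(h[...,0]<=HUE[c][1])&(h[...,1]>s)&(h[...,2]>v)
def jar(info,im,P,col,c0,rad=75):
    """lid circle centre and label angle from lid-top pixels"""
    near=(np.hypot(P[...,0]-c0[0],P[...,1]-c0[1])<rad)&(P[...,2]>72)
    m=near&(hmask(im,col)|hmask(im,'yellow'))
    v,u=np.nonzero(m); X=rayplane(info,np.c_[u,v],82.)[:,:2]
    hull=cv2.convexHull(X.astype(np.float32))[:,0]
    hi=P[m]; 
    f=lambda q:np.clip(np.hypot(*(X-q).T)-45,0,None)
    # outer boundary fit: hull points at r=45, robust
    r=least_squares(lambda q:np.hypot(*(hull-q[:2]).T)-q[2],[*hull.mean(0),45],loss='soft_l1')
    c=r.x[:2]
    y=near&hmask(im,'yellow',110,90); v,u=np.nonzero(y); Y=rayplane(info,np.c_[u,v],82.)[:,:2]
    Y=Y[np.hypot(*(Y-c).T)<46]
    e=(Y-c).mean(0) if len(Y) else [np.nan]*2
    return c,r.x[2],np.degrees(np.arctan2(e[1],e[0])),len(Y)
def dock(P,c0):
    """pose from rollers (z 30..60) and bracket top"""
    n=(abs(P[...,0]-c0[0])<100)&(abs(P[...,1]-c0[1])<90)
    R=P[n&(P[...,2]>28)&(P[...,2]<66)][:,:2]; B=P[n&(P[...,2]>15)&(P[...,2]<24)][:,:2]
    def res(q):
        c,s=np.cos(q[2]),np.sin(q[2]); T=lambda X:(X-q[:2])@np.array([[c,-s],[s,c]])
        r=T(R); b=T(B)
        dr=np.clip(np.minimum(np.hypot(r[:,0]-31,r[:,1]-44),np.hypot(r[:,0]-31,r[:,1]+44))-7,0,None)
        o=np.abs(b-[61,0])-[9,59]; db=np.clip(o.max(1),0,None)
        return np.r_[dr,db,]
    best=min((least_squares(res,[c0[0],c0[1],a],loss='soft_l1') for a in (-.3,0,.3)),key=lambda r:r.cost)
    return best.x,len(R),len(B)
E
python3 - <<'E'
from h import *
for c in ['scene','side']:
    info,im,d=snap(c); P=cloud(info,d)
    for col,c0 in [('blue',(470,15)),('orange',(478,185))]:
        print(c,col,[np.round(x,1) for x in jar(info,im,P,col,c0)])
    for n,c0 in [('L',(685,190)),('M',(690,-15)),('R',(690,-175))]:
        x,a,b=dock(P,c0);print(c,n,np.round(x[:2],1),'yaw',round(np.degrees(x[2]),1),a,b)
    m=hmask(im,'green',90,40)&(abs(P[...,0]-605)<60)&(abs(P[...,1]-75)<110)&(P[...,2]>24)
    B=P[m][:,:2]; print('brush',cv2.minAreaRect(B.astype(np.float32)),np.median(P[m],0))
    v,u=np.nonzero(m);X=rayplane(info,np.c_[u,v],30.)[:,:2];print(' rp',cv2.minAreaRect(X.astype(np.float32)))
    m=(P[...,2]>44)&(P[...,2]<58)&(abs(P[...,0]-475)<150)&(P[...,1]>290)&(P[...,1]<480)
    print('basket rim',cv2.minAreaRect(P[m][:,:2].astype(np.float32)))
    m=(P[...,2]>15)&(P[...,0]>720)&(P[...,1]>170)
    print('other',m.sum(), np.percentile(P[m],[2,50,98],axis=0).round() if m.any() else '')
E
```

```text
scene blue [array([474.2,  19. ]), np.float64(46.6), np.float64(95.5), np.int64(70)]
scene orange [array([480.6, 189.5]), np.float64(46.0), np.float64(-97.0), np.int64(104)]
scene L [674.8 197. ] yaw -5.9 509 643
scene M [677.2 -17.3] yaw 17.7 514 488
scene R [ 681.9 -170.7] yaw 1.1 247 364
brush ((607.7362060546875, 76.88358306884766), (23.83884048461914, 136.06829833984375), 4.910552024841309) [608.83476811  81.21313736  29.95154702]
 rp ((609.106689453125, 78.29185485839844), (26.346052169799805, 135.7965545654297), 4.521307945251465)
basket rim ((471.9772033691406, 385.4095153808594), (228.10206604003906, 138.52291870117188), 12.652044296264648)
other 2741 [[ 734.  182.   18.]
 [ 810.  341.   94.]
 [1035.  465.  753.]]
side blue [array([468.3,   9.3]), np.float64(44.1), np.float64(83.8), np.int64(39)]
side orange [array([475.8, 181.3]), np.float64(45.7), np.float64(-86.0), np.int64(47)]
side L [670.3 190.6] yaw -6.0 221 174
side M [672.8 -26. ] yaw 19.3 320 257
side R [ 681.2 -176.5] yaw 0.8 203 282
brush ((602.27197265625, 69.7406234741211), (22.622554779052734, 129.93154907226562), 3.6143100261688232) [602.51345878  65.37594006  29.73867969]
 rp ((601.43212890625, 69.3069839477539), (23.18073081970215, 131.64492797851562), 4.4271745681762695)
basket rim ((471.5497741699219, 382.94586181640625), (226.0718536376953, 138.778564453125), 12.443984985351562)
other 2621 [[740. 225.  18.]
 [803. 364.  90.]
 [879. 525. 173.]]
```

```bash
cat >> h.py <<'E'
from scipy.spatial.transform import Rotation as Ro
def pose():
    s=readout.sense(); w,x,y,z=s['ee_rot']; R=Ro.from_quat([x,y,z,w]).as_matrix()
    return s,np.array(s['eef_pos']),R
def go(targets):
    """targets: list of (x,y,z,tool-y angle deg); prints shift cm + twist"""
    s,p,R=pose(); a0=np.degrees(np.arctan2(R[1,1],R[0,1]))
    print('t',round(s['time_s'],2),'pos',p.round(1),'ya',round(a0,1),'F',np.round(s['force'],1),'g',round(s['grip_width'],3),'j6',round(s['joints'][5],2))
    for t in targets:
        d=R.T@(np.array(t[:3])-p)/10; tw=-((t[3]-a0+180)%360-180) 
        print(' ',t,'->',d.round(2),'tw',round(tw,1))
E
python3 - <<'E'
from h import *
go([(590,70,230,5)])
i=cams.camera_info('wrist');R=cv2.Rodrigues(np.array(i['rvec']))[0];s,p,T=pose()
print('cam in tool',T.T@(-R.T@np.array(i['tvec']).ravel()-p), 'axis in tool',T.T@R.T,i['vfov'])
E
```

```text
t 1.2 pos [194.2 487.8 192.8] ya 68.3 F [ 0.8 -0.2 -0.7] g 0.999 j6 -0.22
  (590, 70, 230, 5) -> [-52.23 -24.18  -3.72] tw 63.3
cam in tool [  73.59731955    0.26730906 -182.00742413] axis in tool [[-6.31198993e-04 -9.58466666e-01 -2.85203877e-01]
 [ 9.99999696e-01 -4.74228491e-04 -6.19439686e-04]
 [ 4.58460487e-04 -2.85204181e-01  9.58466674e-01]] 64.0787688904874
```

Call:
{"op": "step_arm", "data": {"plan": "-5 -2.4 -3.7 8 100;-10 -5 -3.7 16 100;-16 -7.5 -3.7 24 100;-21 -10 -3.7 32 100;-26 -12 -3.7 40 100;-31 -14.5 -3.7 48 100;-37 -17 -3.7 56 100;-42 -19.4 -3.7 63 100;-47 -22 -3.7 63 100;-52.2 -24.2 -3.7 63 100"}}

```text
time_s: 2.2
eef_pos: [532.6, 129.0, 229.9]
ee_rot: [0.0, 0.674, 0.739, 0.0]
force: [0.0, 1.3, -0.1]
grip_width: 1.004
```

Call:
{"op": "step_arm", "data": {"plan": "0 0 0 0 100;0 0 0 0 100;0 0 0 0 100"}}

```text
time_s: 2.5
eef_pos: [530.9, 131.6, 229.9]
ee_rot: [-0.0, 0.673, 0.739, 0.0]
force: [-0.7, -0.2, 0.6]
grip_width: 1.001
```

```bash
python3 - <<'E'
from h import *
go([])
info,im,d=snap('wrist','w1.png'); P=cloud(info,d)
m=hmask(im,'green',90,40)&(P[...,2]>22)&(P[...,2]<40)
v,u=np.nonzero(m);X=rayplane(info,np.c_[u,v],30.)[:,:2];print('brush',cv2.minAreaRect(X.astype(np.float32)),np.median(P[m],0),X.mean(0))
for col,c0 in [('blue',(470,15)),('orange',(478,185))]:
    try: print(col,jar(info,im,P,col,c0))
    except Exception as e: print(col,e)
for n,c0 in [('L',(675,193)),('M',(677,-20))]:
    x,a,b=dock(P,c0);print(n,np.round(x[:2],1),'yaw',round(np.degrees(x[2]),1),a,b)
E
```

```text
t 2.5 pos [530.9 131.6 229.9] ya 5.3 F [-0.7 -0.2  0.6] g 1.001 j6 -0.06
brush ((602.5219116210938, 76.00446319580078), (26.825326919555664, 138.1348114013672), 4.541388034820557) [602.081334    81.19055008  30.46024604] [602.28623012  79.43062433]
blue (array([468.32151841,  16.79952469]), np.float64(46.062007676715176), np.float64(86.56708128444198), 462)
orange (array([474.65697336, 185.92471057]), np.float64(44.87907255205316), np.float64(-87.27922730752667), 573)
L [667.7 196.3] yaw -10.4 1576 1389
M [661.9  -5.1] yaw 84.3 1231 451
```

View pics/w1.png

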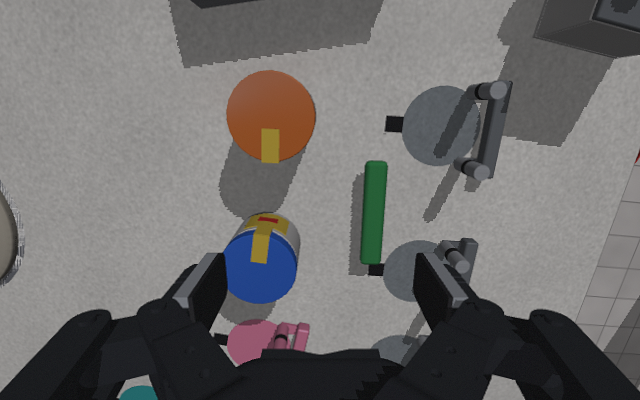

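```bash
python3 - <<'E'
from h import *
go([(602.5,76,230,4.5),(602.5,76,6,4.5)])
E
```

```text
t 2.55 pos [530.9 131.8 230. ] ya 5.4 F [-0.7  1.9 -0.1] g 0.996 j6 -0.06
  (602.5, 76, 230, 4.5) -> [-6.23  6.61  0.01] tw 0.9
  (602.5, 76, 6, 4.5) -> [-6.23  6.6  22.41] tw 0.9
```

Call:
{"op": "step_arm", "data": {"plan": "-3.1 3.3 3 0.9 70;-6.2 6.6 6 0.9 70;-6.2 6.6 10 0.9 70;-6.2 6.6 14 0.9 70;-6.2 6.6 18 0.9 70;-6.2 6.6 20 0.9 70;-6.2 6.6 22.4 0.9 70;-6.2 6.6 22.4 0.9 70;-6.2 6.6 22.4 0.9 70"}}

```text
time_s: 3.45
eef_pos: [603.0, 76.0, 6.7]
ee_rot: [0.0, 0.679, 0.734, 0.0]
force: [0.9, -0.1, 0.5]
grip_width: 0.699
```

Call:
{"op": "step_arm", "data": {"plan": "0 0 0 0 0;0 0 0 0 0;0 0 0 0 0;0 0 0 0 0;0 0 0 0 0;0 0 0 0 0;0 0 0 0 0;0 0 0 0 0", "grip_force": 50}}

```text
time_s: 4.25
eef_pos: [602.9, 75.3, 5.8]
ee_rot: [-0.0, 0.679, 0.734, -0.0]
force: [0.1, 0.7, -0.3]
grip_width: 0.001
```

```bash
python3 - <<'E'
from h import *
go([(602.5,76,130,4.5),(474,378,130,102.6),(474,378,130,-77.4),(474,378,12,-77.4)])
E
```

```text
t 4.25 pos [602.9  75.3   5.8] ya 4.4 F [ 0.1  0.7 -0.3] g 0.001 j6 -0.15
  (602.5, 76, 130, 4.5) -> [  0.08  -0.03 -12.42] tw -0.1
  (474, 378, 130, 102.6) -> [ 31.17 -10.53 -12.42] tw -98.2
  (474, 378, 130, -77.4) -> [ 31.17 -10.53 -12.42] tw 81.8
  (474, 378, 12, -77.4) -> [ 31.17 -10.53  -0.62] tw 81.8
```

```bash
python3 - <<'E'
from h import *
for c in ['scene','side','wrist']:
    info,im,d=snap(c,'x_%s.png'%c); P=cloud(info,d)
    m=hmask(im,'green',90,40)&(P[...,2]>-5)&(P[...,2]<60)&(P[...,0]>450)&(abs(P[...,1])<250)
    print(c,m.sum(),np.percentile(P[m],[3,50,97],axis=0).round())
a=cv2.imread('pics/x_side.png')[100:300,250:500];b=cv2.imread('pics/x_wrist.png')
cv2.imwrite('pics/x.png',np.hstack([cv2.resize(a,(400,320)),cv2.resize(b,(400,250))[:].copy() if 0 else cv2.copyMakeBorder(cv2.resize(b,(400,250)),0,70,0,0,0)]))
E
```

```text
scene 612 [[595.  15.  22.]
 [610.  83.  30.]
 [621. 142.  33.]]
side 203 [[590.   7.  26.]
 [601.  51.  30.]
 [615. 110.  33.]]
wrist 7004 [[588.  27.  27.]
 [601. 112.  30.]
 [614. 142.  32.]]
```

View pics/x.png

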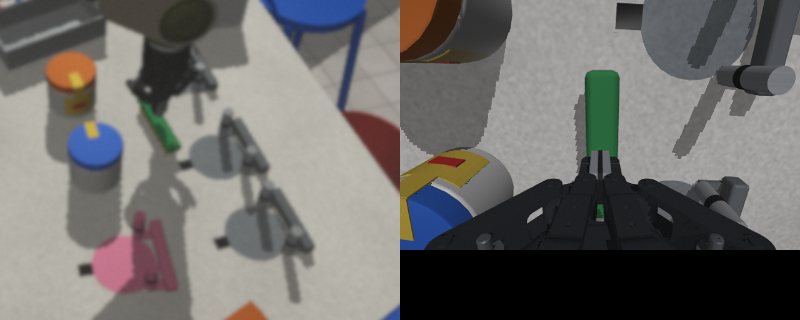

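```bash
python3 - <<'E'
from h import *
b=cv2.imread('pics/x_wrist.png')[200:400,170:470]; cv2.imwrite('pics/x2.png',cv2.resize(b,None,fx=2.6,fy=2.6))
info,im,d=snap('wrist'); P=cloud(info,d)
for v in (180,220,245,255,270,290,310,340,350): print(v,[tuple(P[v,u].round().astype(int)) for u in (305,312,320,328,335)])
E
```

```text
180 [(np.int64(592), np.int64(111), np.int64(31)), (np.int64(595), np.int64(111), np.int64(31)), (np.int64(599), np.int64(112), np.int64(31)), (np.int64(603), np.int64(112), np.int64(30)), (np.int64(607), np.int64(112), np.int64(31))]
220 [(np.int64(593), np.int64(89), np.int64(30)), (np.int64(597), np.int64(90), np.int64(31)), (np.int64(601), np.int64(90), np.int64(32)), (np.int64(605), np.int64(91), np.int64(32)), (np.int64(609), np.int64(90), np.int64(30))]
245 [(np.int64(594), np.int64(87), np.int64(56)), (np.int64(598), np.int64(87), np.int64(55)), (np.int64(601), np.int64(87), np.int64(55)), (np.int64(605), np.int64(87), np.int64(54)), (np.int64(610), np.int64(77), np.int64(31))]
255 [(np.int64(595), np.int64(87), np.int64(65)), (np.int64(598), np.int64(87), np.int64(65)), (np.int64(601), np.int64(87), np.int64(65)), (np.int64(604), np.int64(87), np.int64(65)), (np.int64(607), np.int64(88), np.int64(65))]
270 [(np.int64(595), np.int64(86), np.int64(77)), (np.int64(598), np.int64(87), np.int64(78)), (np.int64(601), np.int64(87), np.int64(78)), (np.int64(604), np.int64(88), np.in
[... 280 characters left out ...]
3))]
310 [(np.int64(596), np.int64(88), np.int64(105)), (np.int64(599), np.int64(79), np.int64(93)), (np.int64(602), np.int64(73), np.int64(83)), (np.int64(604), np.int64(84), np.int64(98)), (np.int64(606), np.int64(89), np.int64(104))]
340 [(np.int64(597), np.int64(84), np.int64(113)), (np.int64(600), np.int64(67), np.int64(93)), (np.int64(607), np.int64(15), np.int64(32)), (np.int64(605), np.int64(68), np.int64(94)), (np.int64(605), np.int64(86), np.int64(115))]
350 [(np.int64(597), np.int64(83), np.int64(116)), (np.int64(600), np.int64(66), np.int64(97)), (np.int64(609), np.int64(-20), np.int64(0)), (np.int64(605), np.int64(69), np.int64(99)), (np.int64(606), np.int64(83), np.int64(115))]
```

View pics/x2.png

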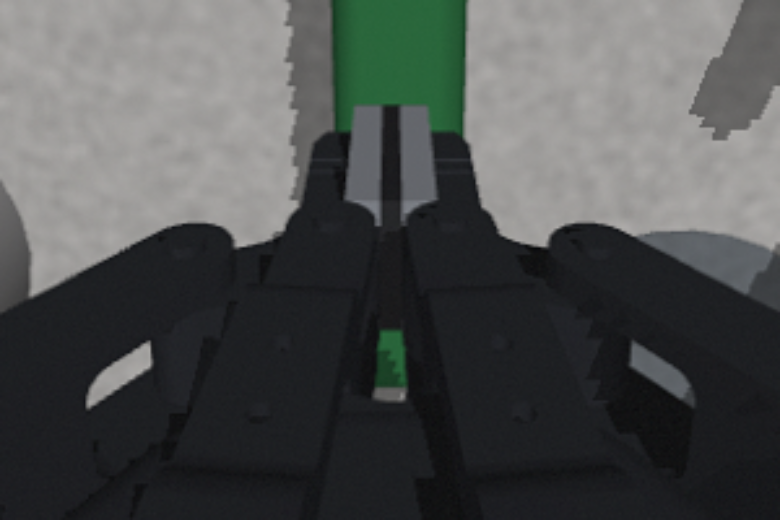

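The fingers are shut at about z≈50 and hover over the brush, although the reported TCP is z≈6. I'll check this with the fixed cameras.

```bash
python3 - <<'E'
from h import *
for c in ['scene','side']:
    info,im,d=snap(c); P=cloud(info,d)
    m=(abs(P[...,0]-603)<25)&(abs(P[...,1]-76)<25)&(P[...,2]>36)
    z=np.sort(P[m][:,2]); print(c,m.sum(),z[:8].round(), P[m][P[m][:,2]<80].mean(0).round())
    print(' reproj tip',proj(info,[[603,76,6],[603,76,50],[603,76,100]]).round())
info,im,d=snap('wrist'); P=cloud(info,d)
for v in range(226,250,2): print(v,P[v,312].round(),im[v,312])
E
```

```text
scene 1016 [46. 46. 47. 47. 49. 50. 50. 51.] [607.  84.  64.]
 reproj tip [[319. 262.]
 [319. 249.]
 [319. 234.]]
side 614 [47. 50. 50. 50. 51. 51. 52. 53.] [600.  68.  65.]
 reproj tip [[347. 179.]
 [348. 169.]
 [350. 156.]]
226 [597.  87.  31.] [ 43 102  60]
228 [597.  86.  32.] [ 42 102  60]
230 [597.  85.  33.] [ 43 103  60]
232 [597.  83.  31.] [ 42 102  59]
234 [597.  82.  30.] [ 39 101  58]
236 [597.  81.  31.] [ 41 101  58]
238 [597.  80.  31.] [ 40 102  59]
240 [597.  86.  49.] [70 92 80]
242 [597.  86.  51.] [102 104 109]
244 [597.  87.  54.] [ 99 102 107]
246 [598.  87.  56.] [100 103 108]
248 [598.  87.  58.] [100 103 108]
```

Call:
{"op": "step_arm", "data": {"plan": "0 0 0 0 70;0 0 0 0 70;0 0 0 0 70;0 0 0 0 70;0 0 0 0 70;0 0 1 0 70;0 0 2 0 70;0 0 2.5 0 70;0 0 2.5 0 70"}}

```text
time_s: 5.5
eef_pos: [602.2, 75.3, -20.5]
ee_rot: [-0.001, 0.679, 0.734, -0.001]
force: [-0.3, -0.6, 0.6]
grip_width: 0.696
```

Call:
{"op": "step_arm", "data": {"plan": "0 0 0.3 0 70;0 0 0.6 0 70;0 0 0.9 0 70;0 0 1.2 0 70;0 0 1.2 0 70"}}

```text
time_s: 6.0
eef_pos: [602.6, 75.3, -31.7]
ee_rot: [-0.0, 0.679, 0.734, -0.0]
force: [-0.3, 0.7, -0.2]
grip_width: 0.703
```

Call:
{"op": "step_arm", "data": {"plan": "0 0 0 0 0;0 0 0 0 0;0 0 0 0 0;0 0 0 0 0;0 0 0 0 0;0 0 0 0 0;0 0 0 0 0", "grip_force": 50}}

```text
time_s: 6.7
eef_pos: [603.2, 75.2, -30.8]
ee_rot: [0.0, 0.679, 0.734, 0.0]
force: [0.2, 0.1, 5.4]
grip_width: 0.317
```

Call:
{"op": "step_arm", "data": {"plan": "0 0 -2 0 0;0 0 -5 0 0;0 0 -9 0 0;0 0 -13 0 0;0 0 -13 0 0"}}

```text
time_s: 7.2
eef_pos: [605.3, 75.2, 103.9]
ee_rot: [0.003, 0.679, 0.734, 0.003]
force: [-0.1, 0.1, -1.5]
grip_width: 0.316
```

Call:
{"op": "step_arm", "data": {"plan": "2 -0.7 0 -8 0;5 -1.7 0 -16 0;8 -2.7 0 -24 0;11 -3.7 0 -32 0;14 -4.7 0 -40 0;17 -5.7 0 -48 0;20 -6.7 0 -56 0;23 -7.7 0 -64 0;26 -8.8 0 -72 0;28 -9.5 0 -80 0"}}

```text
time_s: 8.2
eef_pos: [484.9, 348.6, 97.3]
ee_rot: [-0.001, 0.045, 0.999, -0.0]
force: [0.5, -0.4, -1.7]
grip_width: 0.32
```

```bash
python3 - <<'E'
from h import *
go([(474,378,100,102.6),(474,378,-22,102.6)])
info,im,d=snap('wrist','w2.png'); P=cloud(info,d)
m=hmask(im,'green',90,40)&(P[...,2]>60)
print('held',m.sum(),np.median(P[m],0) if m.any() else '')
m=(P[...,2]>44)&(P[...,2]<58)&(abs(P[...,0]-475)<150)&(P[...,1]>290)&(P[...,1]<480)
print('basket rim',m.sum(),cv2.minAreaRect(P[m][:,:2].astype(np.float32)))
E
```

```text
t 8.2 pos [484.9 348.6  97.3] ya 84.8 F [ 0.5 -0.4 -1.7] g 0.32 j6 -1.05
  (474, 378, 100, 102.6) -> [ 1.36  2.83 -0.27] tw -17.8
  (474, 378, -22, 102.6) -> [ 1.33  2.84 11.93] tw -17.8
held 15216 [459.71190983 351.27421532 158.67002927]
basket rim 9570 ((469.43328857421875, 385.099853515625), (225.44020080566406, 137.0655059814453), 12.50580883026123)
```

Call:
{"op": "step_arm", "data": {"plan": "0.7 1.4 0 -8 0;1.3 2.8 0 -16 0;1.3 2.8 0 -17.8 0;1.3 2.8 2 -17.8 0;1.3 2.8 5 -17.8 0;1.3 2.8 8 -17.8 0;1.3 2.8 10.5 -17.8 0;1.3 2.8 11.6 -17.8 0;1.3 2.8 11.8 -17.8 0;1.3 2.8 11.8 -17.8 0"}}

```text
time_s: 9.25
eef_pos: [476.8, 376.3, -18.8]
ee_rot: [0.0, -0.106, 0.994, 0.0]
force: [-0.2, -0.2, -1.3]
grip_width: 0.319
```

Call:
{"op": "step_arm", "data": {"plan": "0 0 0 0 55;0 0 0 0 55;0 0 0 0 55;0 0 0 0 55;0 0 -4 0 55;0 0 -9 0 55;0 0 -14 0 55;0 0 -19 0 55;0 0 -19 0 60;0 0 -19 0 60"}}

```text
time_s: 10.25
eef_pos: [476.7, 376.4, 171.6]
ee_rot: [0.001, -0.106, 0.994, 0.0]
force: [-0.5, 0.0, -0.4]
grip_width: 0.599
```

```bash
python3 - <<'E'
from h import *
go([])
info,im,d=snap('wrist','w3.png'); P=cloud(info,d)
m=hmask(im,'green',90,40)&(P[...,2]<60)
print('brush',m.sum(),np.percentile(P[m],[3,50,97],axis=0).round())
for col,c0 in [('orange',(478,185))]:
    try: print(col,jar(info,im,P,col,c0))
    except Exception as e: print(col,e)
E
```

```text
t 10.25 pos [476.7 376.4 171.6] ya 102.2 F [-0.5  0.  -0.4] g 0.599 j6 -1.31
brush 3559 [[413. 356.  30.]
 [474. 377.  34.]
 [538. 459.  50.]]
orange (array([473.0581798 , 189.36428937]), np.float64(45.99337245948051), np.float64(-84.09029676843541), 739)
```

View pics/w3.png

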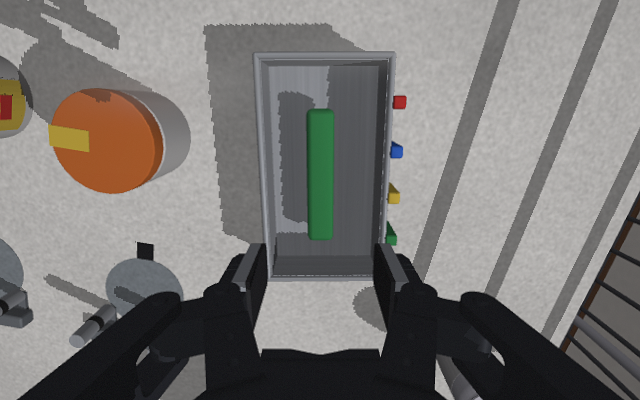

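The brush lies flat in the basket, at about pixel (320,175) in this wrist view. Next I'll turn the tool so the camera faces the docks and take a precise overview.

```bash
python3 - <<'E'
from h import *
go([(590,60,260,-90)])
E
```

```text
t 10.3 pos [476.1 376.1 170. ] ya 102.2 F [-0.8 -0.  -1.1] g 0.6 j6 -1.31
  (590, 60, 260, -90) -> [ -4.44 -33.31  -8.99] tw -167.8
```

Call:
{"op": "step_arm", "data": {"plan": "0 -3 -5 8 60;0 -7 -9 16 60;-1 -11 -9 24 60;-1.5 -15 -9 32 60;-2 -19 -9 40 60;-3 -23 -9 48 60;-3.5 -27 -9 56 60;-4.4 -31 -9 64 60;-4.4 -33.3 -9 72 60;-4.4 -33.3 -9 80 60"}}

```text
time_s: 11.3
eef_pos: [590.1, 57.0, 258.2]
ee_rot: [-0.002, 0.562, 0.827, -0.001]
force: [-0.5, 1.4, -0.4]
grip_width: 0.602
```

Call:
{"op": "step_arm", "data": {"plan": "0 0 0 8 60;0 0 0 16 60;0 0 0 24 60;0 0 0 32 60;0 0 0 40 60;0 0 0 48 60;0 0 0 56 60;0 0 0 64 60;0 0 0 72 60;0 0 0 80 60"}}

```text
time_s: 12.3
eef_pos: [589.4, 60.1, 258.7]
ee_rot: [-0.001, 0.962, 0.274, -0.002]
force: [-0.6, 0.9, 0.0]
grip_width: 0.602
```

```bash
python3 - <<'E'
from h import *
go([(590,60,260,-90)])
E
```

```text
t 12.3 pos [589.4  60.1 258.7] ya -58.1 F [-0.6  0.9  0. ] g 0.602 j6 0.92
  (590, 60, 260, -90) -> [ 0.04  0.04 -0.13] tw 31.9
```

Call:
{"op": "step_arm", "data": {"plan": "0 0 0 8 60;0 0 0 16 60;0 0 0 24 60;0 0 0 32 60;0 0 0 32 60;0 0 0 32 60"}}

```text
time_s: 12.9
eef_pos: [589.6, 60.1, 259.6]
ee_rot: [-0.0, 1.0, 0.004, -0.001]
force: [-0.1, 0.1, 0.6]
grip_width: 0.599
```

```bash
cat >> h.py <<'E'
def rollers(P,c0,z=(57,67)):
    """dock pose from roller tops"""
    m=(np.hypot(P[...,0]-c0[0]-25,P[...,1]-c0[1])<80)&(P[...,2]>z[0])&(P[...,2]<z[1])
    X=P[m][:,:2].astype(np.float32)
    _,l,c=cv2.kmeans(X,2,None,(3,50,.01),5,cv2.KMEANS_PP_CENTERS)
    cs=[np.array(cv2.minEnclosingCircle(X[l.ravel()==k])[0]) for k in (0,1)]; rs=[cv2.minEnclosingCircle(X[l.ravel()==k])[1] for k in (0,1)]
    a,b=sorted([np.median(X[l.ravel()==k],0) for k in (0,1)],key=lambda q:q[1]); e=(b-a)/np.linalg.norm(b-a); n=np.array([e[1],-e[0]])
    return (a+b)/2-31*n, np.degrees(np.arctan2(n[1],n[0])), np.linalg.norm(b-a), np.round(rs,1)
E
python3 - <<'E'
from h import *
go([])
info,im,d=snap('wrist','w4.png'); P=cloud(info,d)
for col,c0 in [('blue',(470,15)),('orange',(475,187))]:
    try: print(col,[np.round(q,1) for q in jar(info,im,P,col,c0)])
    except Exception as e: print(col,e)
for n,c0 in [('L',(670,194)),('M',(674,-20)),('R',(680,-173))]:
    try: print(n,[np.round(q,1) for q in rollers(P,c0)])
    except Exception as e: print(n,e)
E
```

```text
t 12.9 pos [589.6  60.1 259.6] ya -89.6 F [-0.1  0.1  0.6] g 0.599 j6 1.47
blue [array([470.8,  14.4]), np.float64(46.2), np.float64(92.8), np.int64(347)]
orange [array([476.7, 187.9]), np.float64(44.3), np.float64(-82.7), np.int64(77)]
L [array([677.5, 190.4], dtype=float32), np.float32(2.0), np.float32(88.3), array([9.8, 9.2])]
M [array([683.7, -12.9], dtype=float32), np.float32(1.2), np.float32(88.1), array([9.2, 8.8])]
R [array([ 681.1, -171.7], dtype=float32), np.float32(0.7), np.float32(87.7), array([9.9, 9.7])]
```

View pics/w4.png

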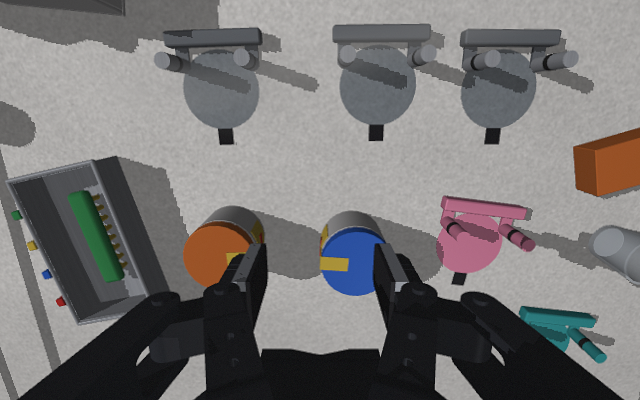

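The wrist view shows all three docks clearly, with discs at (221,88), (377,85) and (498,88). The jars are at (217,255) and (352,260). Before pushing I'll check how far the gripper body hangs below, relative to the tips.

```bash
python3 - <<'E'
from h import *
s,p,R=pose()
info,im,d=snap('wrist'); P=cloud(info,d); T=(P-p)@R
for v,u in [(355,320),(365,320),(380,320),(395,320),(365,280),(395,280),(300,230),(300,250),(260,250),(250,262),(270,262),(300,265),(320,210),(350,180),(250,385),(290,385),(310,400)]: print(v,u,T[v,u].round(),im[v,u])
m=(T[...,2]>-150)&(T[...,2]<-20)&(abs(T[...,1])<90)&(abs(T[...,0])<60)&(P[...,2]>100)
for z in range(-150,-20,10):
    k=m&(T[...,2]>=z)&(T[...,2]<z+10)
    if k.sum(): print(z,k.sum(),'x',T[k][:,0].min().round(),T[k][:,0].max().round(),'y',np.abs(T[k][:,1]).min().round(),np.abs(T[k][:,1]).max().round())
print('zmax',np.sort(T[m][:,2])[-5:])
E
```

```text
355 320 [   9.   -1. -115.] [11 12 13]
365 320 [  10.   -1. -118.] [16 17 19]
380 320 [  10.   -1. -123.] [17 18 18]
395 320 [  10.   -1. -127.] [19 20 20]
365 280 [  10.  -10. -119.] [16 16 19]
395 280 [  10.  -10. -127.] [20 18 21]
300 230 [ 12. -29. -94.] [19 19 22]
300 250 [  3. -26. -80.] [29 28 30]
260 250 [ 10. -30. -63.] [69 72 75]
250 262 [ 10. -26. -54.] [17 17 19]
270 262 [  1. -26. -56.] [15 15 16]
300 265 [-228.  -88.  259.] [165 163 161]
320 210 [  16.  -30. -110.] [21 21 23]
350 180 [ -4. -46. -98.] [32 33 36]
250 385 [ 10.  28. -54.] [68 70 74]
290 385 [  2.  25. -72.] [30 30 32]
310 400 [ 10.  24. -97.] [20 19 22]
-140 2523 x 11.0 20.0 y 8.0 66.0
-130 12337 x -0.0 18.0 y 0.0 67.0
-120 10424 x -11.0 18.0 y 0.0 65.0
-110 5463 x -14.0 17.0 y 18.0 62.0
-100 8064 x -14.0 14.0 y 22.0 60.0
-90 1702 x -11.0 13.0 y 25.0 57.0
-80 1368 x -13.0 11.0 y 24.0 40.0
-70 1161 x -13.0 11.0 y 24.0 40.0
-60 956 x -12.0 11.0 y 25.0 40.0
-50 322 x -12.0 11.0 y 25.0 37.0
zmax [-42.84348496 -42.7288293  -42.65204597 -42.37362912 -42.23141536]
```

Call:
{"op": "step_arm", "data": {"plan": "-4 1 0 0.4 60;-8 2 0 0.4 60;-12 3 0 0.4 60;-16 4 3 0.4 60;-20.5 4.4 7 0.4 60;-20.5 4.4 12 0.4 60;-20.5 4.4 17 0.4 60;-20.5 4.4 22 0.4 60;-20.5 4.4 26 0.4 60;-20.5 4.4 27.8 0.4 60"}}

```text
time_s: 14.0
eef_pos: [382.6, 15.9, -20.4]
ee_rot: [-0.001, 1.0, -0.001, -0.003]
force: [0.3, -0.7, 0.7]
grip_width: 0.599
```

Call:
{"op": "step_arm", "data": {"plan": "0 0 0 0 60;0 0 0 0 60"}}

```text
time_s: 14.2
eef_pos: [385.5, 15.3, -16.6]
ee_rot: [0.0, 1.0, -0.001, 0.0]
force: [-0.2, -0.3, 0.4]
grip_width: 0.601
```

```bash
python3 - <<'E'
from h import *
go([(410,16,-18,-90),(640,-12.9,-18,-90)])
info,im,d=snap('wrist','w5.png'); P=cloud(info,d)
for col,c0 in [('blue',(470,15))]:
    print(col,[np.round(q,1) for q in jar(info,im,P,col,c0)])
E
```

```text
t 14.2 pos [385.5  15.3 -16.6] ya -90.1 F [-0.2 -0.3  0.4] g 0.601 j6 1.31
  (410, 16, -18, -90) -> [ 2.45 -0.08  0.14] tw -0.1
  (640, -12.9, -18, -90) -> [25.46  2.75  0.16] tw -0.1
blue [array([469.3,  15.3]), np.float64(45.5), np.float64(87.0), np.int64(11822)]
```

Call:
{"op": "step_arm", "data": {"plan": "2 0 0.1 0 60;3.6 0.1 0.1 0 60;5.2 0.3 0.1 0 60;6.8 0.6 0.1 0 60;8.4 0.9 0.1 0 60;10 1.2 0.1 0 60;11.6 1.5 0.1 0 60;13.2 1.8 0.1 0 60;14.8 2.1 0.1 0 60;16.4 2.4 0.1 0 60"}}

```text
time_s: 15.25
eef_pos: [549.9, -9.2, -16.3]
ee_rot: [0.0, 1.0, -0.001, 0.001]
force: [-3.1, -0.1, 1.2]
grip_width: 0.601
```

```bash
python3 - <<'E'
from h import *
go([(634,-12.9,-18,-90)])
info,im,d=snap('wrist','w6.png'); P=cloud(info,d)
print([np.round(q,1) for q in jar(info,im,P,'blue',(597,-9))])
print([np.round(q,1) for q in rollers(P,(683.7,-12.9))])
E
```

```text
t 15.25 pos [549.9  -9.2 -16.3] ya -90.2 F [-3.1 -0.1  1.2] g 0.601 j6 1.34
  (634, -12.9, -18, -90) -> [8.41 0.34 0.18] tw -0.2
[array([598.4,  -7.7]), np.float64(45.3), np.float64(86.2), np.int64(8454)]Traceback (most recent call last):
  File "<stdin>", line 5, in <module>
  File "h.py", line 72, in rollers
    _,l,c=cv2.kmeans(X,2,None,(3,50,.01),5,cv2.KMEANS_PP_CENTERS)
          ~~~~~~~~~~^^^^^^^^^^^^^^^^^^^^^^^^^^^^^^^^^^^^^^^^^^^^^
cv2.error: OpenCV(4.12.0) /io/opencv/modules/core/src/kmeans.cpp:243: error: (-2:Unspecified error) in function 'double cv::kmeans(cv::InputArray, int, cv::InputOutputArray, cv::TermCriteria, int, int, cv::OutputArray)'
> There can't be more clusters than elements (expected: 'N >= K'), where
>     'N' is 0
> must be greater than or equal to
>     'K' is 2
```

Call:
{"op": "step_arm", "data": {"plan": "1.5 0.1 0.1 0 60;3 0.2 0.1 0 60;4.5 0.3 0.1 0 60;6 0.4 0.1 0 60;7 0.4 0.1 0 60;7.8 0.4 0.1 0 60;8.2 0.4 0.1 0 60;8.2 0.4 0.1 0 60"}}

```text
time_s: 16.1
eef_pos: [631.6, -13.5, -18.0]
ee_rot: [0.0, 1.0, -0.002, 0.001]
force: [-1.6, 0.4, 4.3]
grip_width: 0.604
```

Call:
{"op": "step_arm", "data": {"plan": "0.1 0 0 0 60;0.2 0 0 0 60;0.2 0 0 0 60"}}

```text
time_s: 16.4
eef_pos: [632.8, -13.4, -18.1]
ee_rot: [0.0, 1.0, -0.002, 0.0]
force: [-5.6, 0.9, 5.4]
grip_width: 0.599
```

Call:
{"op": "step_arm", "data": {"plan": "0.1 0 0 0 60;0.2 0 0 0 60;0.2 0 0 0 60"}}

```text
time_s: 16.7
eef_pos: [634.5, -13.6, -18.1]
ee_rot: [0.0, 1.0, -0.002, -0.0]
force: [-6.9, -0.6, 7.1]
grip_width: 0.6
```

Call:
{"op": "step_arm", "data": {"plan": "0.1 0 0 0 60;0.2 0 0 0 60;0.2 0 0 0 60"}}

```text
time_s: 17.0
eef_pos: [635.2, -13.7, -18.0]
ee_rot: [0.0, 1.0, -0.002, -0.002]
force: [-16.3, -1.0, 13.4]
grip_width: 0.602
```

```bash
python3 - <<'E'
from h import *
go([])
info,im,d=snap('wrist','w7.png'); P=cloud(info,d)
print([np.round(q,1) for q in jar(info,im,P,'blue',(681,-13))])
E
```

```text
t 17.0 pos [635.2 -13.7 -18. ] ya -90.2 F [-16.3  -1.   13.4] g 0.602 j6 1.37
[array([684.4, -13.2]), np.float64(44.7), np.float64(86.9), np.int64(8676)]
```

Blue is home at (684.4,-13.2), within 1 mm of the dock. I'll back off, shut the fingers and work out the arc strokes.

Call:
{"op": "step_arm", "data": {"plan": "-1.5 0 0 0 60;-3.5 0 0 0 30;-4 0 0 0 0;-4 0 0 0 0;-4 0 0 0 0;-4 0 0 0 0;-4 0 0 0 0"}}

```text
time_s: 17.75
eef_pos: [597.3, -13.4, -19.3]
ee_rot: [0.0, 1.0, -0.002, 0.0]
force: [0.4, -0.2, -0.4]
grip_width: -0.0
```

```bash
cat >> h.py <<'E'
def arc(C,pts,z=-18):
    """pts: list of (theta deg, radius) of TCP round C, tool x to the centre"""
    go([(round(C[0]+r*np.cos(np.radians(t)),1),round(C[1]+r*np.sin(np.radians(t)),1),z,t+90) for t,r in pts])
E
python3 - <<'E'
from h import *
info,im,d=snap('wrist','w8.png'); P=cloud(info,d)
print([np.round(q,1) for q in jar(info,im,P,'blue',(681,-13))])
arc((684,-13),[(156,75)]+[(156,58)])
s,p,R=pose()
m=hmask(im,'blue'); T=(P-p)@R
k=(T[...,2]>-140)&(P[...,2]>20)&(abs(T[...,0])<30)&(abs(T[...,1])<60)
for z in range(-120,-30,20):
    q=T[k&(T[...,2]>=z)&(T[...,2]<z+20)]
    if len(q): print(z,len(q),np.percentile(q,[1,99],axis=0).round().tolist())
E
```

```text
[array([685.2, -12.9]), np.float64(45.3), np.float64(91.3), np.int64(10554)]
t 17.8 pos [597.2 -13.4 -19.3] ya -90.2 F [-0.8 -0.2 -0.5] g -0.004 j6 1.36
  (np.float64(615.5), np.float64(17.5), -18, 246) -> [ 1.81 -3.09 -0.13] tw 23.8
  (np.float64(631.0), np.float64(10.6), -18, 246) -> [ 3.37 -2.41 -0.13] tw 23.8
-120 17507 [[-9.0, -53.0, -120.0], [17.0, 52.0, -100.0]]
-100 9210 [[-9.0, -38.0, -100.0], [13.0, 37.0, -81.0]]
-80 1659 [[-11.0, -14.0, -80.0], [11.0, 12.0, -60.0]]
-60 916 [[5.0, -14.0, -60.0], [11.0, 12.0, -43.0]]
```

Call:
{"op": "step_arm", "data": {"plan": "0.6 -1 -1.8 8 0;1.2 -2 -1.8 16 0;1.8 -3.1 -1.8 23.8 0;2.6 -2.75 -1.8 23.8 0;3.3 -2.4 -1.8 23.8 0;3.3 -2.4 -1.8 23.8 0"}}

```text
time_s: 18.4
eef_pos: [630.8, 9.3, -1.4]
ee_rot: [0.0, 0.978, -0.207, 0.0]
force: [0.2, 0.4, 0.2]
grip_width: 0.001
```

```bash
python3 - <<'E'
from h import *
arc((684,-13),[(156,57),(156,56),(156,55)],0)
E
```

```text
t 18.4 pos [630.8   9.3  -1.4] ya -113.9 F [0.2 0.4 0.2] g 0.001 j6 1.82
  (np.float64(631.9), np.float64(10.2), 0, 246) -> [ 0.06 -0.13 -0.14] tw 0.1
  (np.float64(632.8), np.float64(9.8), 0, 246) -> [ 0.16 -0.13 -0.14] tw 0.1
  (np.float64(633.8), np.float64(9.4), 0, 246) -> [ 0.27 -0.13 -0.14] tw 0.1
```

Call:
{"op": "step_arm", "data": {"plan": "0.1 -0.1 -0.1 0 0;0.2 -0.1 -0.1 0 0;0.2 -0.1 -0.1 0 0"}}

```text
time_s: 18.7
eef_pos: [632.2, 10.5, -0.2]
ee_rot: [-0.0, 0.978, -0.208, -0.0]
force: [-0.4, 0.2, 0.4]
grip_width: 0.005
```

Call:
{"op": "step_arm", "data": {"plan": "0.1 0 0 0 0;0.1 0 0 0 0"}}

```text
time_s: 18.9
eef_pos: [632.6, 10.4, -0.3]
ee_rot: [0.0, 0.978, -0.208, -0.001]
force: [-4.4, 0.8, 1.7]
grip_width: 0.004
```

```bash
python3 - <<'E'
from h import *
s,p,R=pose(); print('tool F',(R.T@np.array(s['force'])).round(1))
arc((684,-13),[(t,r) for t in (164,172,180,188,196,204) for r in (55,54.5)],0)
E
```

```text
tool F [-4.4  1.1 -1.7]
t 18.9 pos [ 6.326e+02  1.040e+01 -3.000e-01] ya -114.0 F [-4.4  0.8  1.7] g 0.004 j6 1.82
  (np.float64(631.1), np.float64(2.2), 0, 254) -> [ 0.19  0.81 -0.03] tw -8.0
  (np.float64(631.6), np.float64(2.0), 0, 254) -> [ 0.25  0.8  -0.03] tw -8.0
  (np.float64(629.5), np.float64(-5.3), 0, 262) -> [ 0.35  1.56 -0.03] tw -16.0
  (np.float64(630.0), np.float64(-5.4), 0, 262) -> [ 0.4   1.55 -0.03] tw -16.0
  (np.float64(629.0), np.float64(-13.0), 0, 270) -> [ 0.62  2.28 -0.03] tw -24.0
  (np.float64(629.5), np.float64(-13.0), 0, 270) -> [ 0.67  2.26 -0.03] tw -24.0
  (np.float64(629.5), np.float64(-20.7), 0, 278) -> [ 0.98  2.96 -0.03] tw -32.0
  (np.float64(630.0), np.float64(-20.6), 0, 278) -> [ 1.02  2.93 -0.03] tw -32.0
  (np.float64(631.1), np.float64(-28.2), 0, 286) -> [ 1.43  3.58 -0.03] tw -40.0
  (np.float64(631.6), np.float64(-28.0), 0, 286) -> [ 1.47  3.55 -0.03] tw -40.0
  (np.float64(633.8), np.float64(-35.4), 0, 294) -> [ 1.97  4.13 -0.03] tw -48.0
  (np.float64(634.2), np.float64(-35.2), 0, 294) -> [ 2.    4.1  -0.03] tw -48.0
```

Call:
{"op": "step_arm", "data": {"plan": "0.05 0 0 0 0;0.1 0 0 0 0;0.13 0.4 0 -4 0;0.18 0.81 0 -8 0;0.18 0.81 0 -8 0"}}

```text
time_s: 19.4
eef_pos: [630.1, 2.6, -0.7]
ee_rot: [-0.0, 0.99, -0.138, -0.002]
force: [-6.8, 2.1, 2.9]
grip_width: 0.004
```

```bash
python3 - <<'E'
from h import *
s,p,R=pose(); print('tool F',(R.T@np.array(s['force'])).round(1), np.hypot(*(p[:2]-[684,-13])))
arc((684,-13),[(t,55.3) for t in (172,180,188,196,204)],0)
info,im,d=snap('wrist','w9.png'); P=cloud(info,d)
print([np.round(q,1) for q in jar(info,im,P,'blue',(684,-13))])
E
```

```text
tool F [-7.2 -0.2 -2.9] 56.12501024172036
t 19.4 pos [630.1   2.6  -0.7] ya -105.9 F [-6.8  2.1  2.9] g 0.004 j6 1.67
  (np.float64(629.2), np.float64(-5.3), 0, 262) -> [ 0.13  0.78 -0.07] tw -7.9
  (np.float64(628.7), np.float64(-13.0), 0, 270) -> [ 0.29  1.53 -0.07] tw -15.9
  (np.float64(629.2), np.float64(-20.7), 0, 278) -> [ 0.55  2.26 -0.07] tw -23.9
  (np.float64(630.8), np.float64(-28.2), 0, 286) -> [ 0.91  2.94 -0.07] tw -31.9
  (np.float64(633.5), np.float64(-35.5), 0, 294) -> [ 1.37  3.57 -0.07] tw -39.9
[array([684.5, -13.3]), np.float64(44.8), np.float64(91.9), np.int64(6011)]
```

Call:
{"op": "step_arm", "data": {"plan": "0.07 0.4 0 -4 0;0.11 0.78 0 -8 0;0.18 1.15 0 -12 0;0.27 1.53 0 -16 0;0.38 1.9 0 -20 0;0.53 2.26 0 -24 0;0.7 2.6 0 -28 0;0.89 2.94 0 -32 0;1.1 3.25 0 -36 0;1.35 3.57 0 -40 0"}}

```text
time_s: 20.45
eef_pos: [632.6, -36.2, -1.3]
ee_rot: [-0.001, 0.978, 0.209, -0.003]
force: [-8.8, -2.5, -2.1]
grip_width: 0.0
```

```bash
python3 - <<'E'
from h import *
s,p,R=pose(); print('tool F',(R.T@np.array(s['force'])).round(1), np.hypot(*(p[:2]-[684,-13])))
arc((684,-13),[(204,57),(204,62),(204,75),(158,75),(158,58)],0)
info,im,d=snap('wrist','w9.png'); P=cloud(info,d)
print([np.round(q,1) for q in jar(info,im,P,'blue',(684,-13))])
E
```

```text
tool F [-9.  -1.3  2.1] 56.39233616228708
t 20.45 pos [632.6 -36.2  -1.3] ya -65.8 F [-8.8 -2.5 -2.1] g 0.0 j6 0.91
  (np.float64(631.9), np.float64(-36.2), 0, 294) -> [-0.06 -0.03 -0.13] tw 0.2
  (np.float64(627.4), np.float64(-38.2), 0, 294) -> [-0.56 -0.04 -0.13] tw 0.2
  (np.float64(615.5), np.float64(-43.5), 0, 294) -> [-1.86 -0.04 -0.12] tw 0.2
  (np.float64(614.5), np.float64(15.1), 0, 248) -> [ 0.45 -5.43 -0.12] tw 46.2
  (np.float64(630.2), np.float64(8.7), 0, 248) -> [ 1.62 -4.2  -0.13] tw 46.2
[array([685.1, -13.4]), np.float64(45.0), np.float64(93.4), np.int64(7109)]
```

View pics/w9.png

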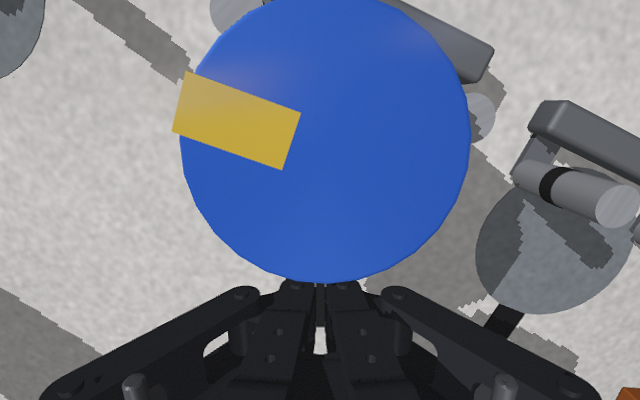

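The label still points left in this picture at (235,120), so the jar hardly turned and the finger slipped. It looks like the knuckle is touching the lid instead of the pad. I'll back off and profile the finger's front.

Call:
{"op": "step_arm", "data": {"plan": "-0.5 0 0 0 0;-1.9 0 0 0 0;-3 0 0 0 0;-3 0 0 0 0"}}

```text
time_s: 20.9
eef_pos: [606.8, -48.5, 0.0]
ee_rot: [0.0, 0.978, 0.207, 0.0]
force: [0.1, 0.9, 0.8]
grip_width: 0.001
```

```bash
python3 - <<'E'
from h import *
s,p,R=pose()
info,im,d=snap('wrist','w10.png'); P=cloud(info,d); T=(P-p)@R
k=(T[...,2]>-140)&(P[...,2]>20)&(abs(T[...,0])<25)
for z in range(-125,-40,5):
    o=[]
    for y in ((-40,-20),(-20,-8),(-8,8),(8,20),(20,40)):
        q=T[k&(T[...,2]>=z)&(T[...,2]<z+5)&(T[...,1]>y[0])&(T[...,1]<y[1])]; o.append((len(q),np.percentile(q[:,0],90).round(1) if len(q)>3 else None))
    print(z,[b for a,b in o])
E
```

```text
-125 [np.float64(10.6), np.float64(17.0), np.float64(16.6), np.float64(17.0), np.float64(10.4)]
-120 [np.float64(10.9), np.float64(17.0), np.float64(16.7), np.float64(17.1), np.float64(11.1)]
-115 [np.float64(11.0), np.float64(16.9), np.float64(16.7), np.float64(16.9), np.float64(11.3)]
-110 [np.float64(11.7), np.float64(16.8), np.float64(16.7), np.float64(16.8), np.float64(11.7)]
-105 [np.float64(11.8), np.float64(16.2), np.float64(15.4), np.float64(16.3), np.float64(11.8)]
-100 [np.float64(11.5), np.float64(11.8), np.float64(11.9), np.float64(11.8), np.float64(11.5)]
-95 [np.float64(12.1), np.float64(11.9), np.float64(11.8), np.float64(11.8), np.float64(12.4)]
-90 [np.float64(12.8), np.float64(12.7), np.float64(11.9), np.float64(11.7), np.float64(12.9)]
-85 [np.float64(11.3), np.float64(13.0), np.float64(12.9), np.float64(11.8), np.float64(11.5)]
-80 [None, np.float64(11.7), np.float64(10.6), np.float64(11.6), None]
-75 [None, np.float64(6.9), np.float64(10.8), np.float64(6.8), None]
-70 [None, np.float64(6.9), np.float64(10.9), np.float64(6.8), None]
-65 [None, np.float64(6.8), np.float64(10.9), np.float64(6.7), None]
-60 [None, np.float64(6.8), np.float64(10.8), np.float64(6.8), None]
-55 [None, np.float64(6.9), np.float64(10.8), np.float64(6.9), None]
-50 [None, np.float64(6.7), np.float64(10.9), np.float64(6.8), None]
-45 [None, None, np.float64(10.6), None, None]
```

```bash
python3 - <<'E'
from h import *
arc((684.3,-13.2),[(196,85),(180,82),(164,75),(156,66),(154,58.5)],8)
E
```

```text
t 20.95 pos [ 6.075e+02 -4.830e+01  2.000e-01] ya -66.0 F [-0.5 -0.5  0.4] g -0.005 j6 0.88
  (np.float64(602.6), np.float64(-36.6), 8, 286) -> [ 0.03 -1.27 -0.79] tw 8.0
  (np.float64(602.3), np.float64(-13.2), 8, 270) -> [ 0.95 -3.42 -0.79] tw 24.0
  (np.float64(612.2), np.float64(7.5), 8, 254) -> [ 2.7  -4.91 -0.79] tw 40.0
  (np.float64(624.0), np.float64(13.6), 8, 246) -> [ 4.03 -4.99 -0.78] tw 48.0
  (np.float64(631.7), np.float64(12.4), 8, 244) -> [ 4.68 -4.56 -0.78] tw 50.0
```

Call:
{"op": "step_arm", "data": {"plan": "0 -1.3 -0.8 8 0;0.5 -2.4 -0.8 16 0;1 -3.4 -0.8 24 0;1.8 -4.3 -0.8 32 0;2.7 -4.9 -0.8 40 0;4 -5 -0.8 48 0;4.7 -4.6 -0.8 50 0;4.7 -4.6 -0.8 50 0"}}

```text
time_s: 21.75
eef_pos: [632.6, 13.4, 7.8]
ee_rot: [-0.0, 0.974, -0.225, 0.001]
force: [-0.4, -0.0, 0.1]
grip_width: 0.002
```

Call:
{"op": "step_arm", "data": {"plan": "0.1 0 0 0 0;0.2 0 0 0 0;0.2 0 0 0 0"}}

```text
time_s: 22.05
eef_pos: [633.2, 12.0, 7.9]
ee_rot: [0.0, 0.974, -0.225, 0.0]
force: [-0.0, -0.1, 0.4]
grip_width: -0.001
```

Call:
{"op": "step_arm", "data": {"plan": "0.1 0 0 0 0;0.1 0 0 0 0"}}

```text
time_s: 22.25
eef_pos: [634.2, 11.6, 7.9]
ee_rot: [0.0, 0.974, -0.225, 0.0]
force: [0.2, 0.3, -0.3]
grip_width: -0.001
```

```bash
python3 - <<'E'
from h import *
s,p,R=pose(); print('tool F',(R.T@np.array(s['force'])).round(1), np.hypot(*(p[:2]-[684.3,-13.2])))
go([])
E
```

```text
tool F [ 0.1 -0.3  0.3] 55.893244766728934
t 22.25 pos [634.2  11.6   7.9] ya -116.0 F [ 0.2  0.3 -0.3] g -0.001 j6 1.86
```

Call:
{"op": "step_arm", "data": {"plan": "0.05 0 0 0 0;0.1 0 0 0 0;0.1 0 0 0 0"}}

```text
time_s: 22.55
eef_pos: [634.6, 11.4, 7.8]
ee_rot: [0.0, 0.974, -0.225, -0.001]
force: [-3.4, 1.4, 2.3]
grip_width: 0.001
```

Call:
{"op": "step_arm", "data": {"plan": "0.05 0 0 0 0;0.1 0 0 0 0;0.1 0 0 0 0"}}

```text
time_s: 22.85
eef_pos: [635.1, 11.4, 7.8]
ee_rot: [-0.0, 0.974, -0.225, -0.001]
force: [-6.9, 3.3, 4.4]
grip_width: 0.001
```

```bash
python3 - <<'E'
from h import *
s,p,R=pose(); r=np.hypot(*(p[:2]-[684.3,-13.2])); print('tool F',(R.T@np.array(s['force'])).round(1), r)
arc((684.3,-13.2),[(t,r) for t in range(158,206,4)],8)
E
```

```text
tool F [-7.6  0.  -4.4] 54.99128055707037
t 22.85 pos [635.1  11.4   7.8] ya -116.0 F [-6.9  3.3  4.4] g 0.001 j6 1.86
  (np.float64(633.3), np.float64(7.4), 8, 248) -> [ 0.01  0.44 -0.02] tw -4.0
  (np.float64(632.0), np.float64(3.8), 8, 252) -> [ 0.05  0.82 -0.02] tw -8.0
  (np.float64(630.9), np.float64(0.1), 8, 256) -> [ 0.12  1.2  -0.02] tw -12.0
  (np.float64(630.1), np.float64(-3.7), 8, 260) -> [ 0.21  1.58 -0.02] tw -16.0
  (np.float64(629.6), np.float64(-7.5), 8, 264) -> [ 0.33  1.94 -0.02] tw -20.0
  (np.float64(629.3), np.float64(-11.3), 8, 268) -> [ 0.47  2.3  -0.02] tw -24.0
  (np.float64(629.3), np.float64(-15.1), 8, 272) -> [ 0.64  2.64 -0.03] tw -28.0
  (np.float64(629.6), np.float64(-18.9), 8, 276) -> [ 0.83  2.97 -0.03] tw -32.0
  (np.float64(630.1), np.float64(-22.7), 8, 280) -> [ 1.04  3.29 -0.03] tw -36.0
  (np.float64(630.9), np.float64(-26.5), 8, 284) -> [ 1.28  3.59 -0.03] tw -40.0
  (np.float64(632.0), np.float64(-30.2), 8, 288) -> [ 1.54  3.88 -0.03] tw -44.0
  (np.float64(633.3), np.float64(-33.8), 8, 292) -> [ 1.82  4.14 -0.03] tw -48.0
```

Call:
{"op": "step_arm", "data": {"plan": "0.04 0 0 0 0;0.07 0 0 0 0;0.08 0.44 0 -4 0;0.12 0.82 0 -8 0;0.19 1.2 0 -12 0;0.28 1.58 0 -16 0;0.4 1.94 0 -20 0;0.4 1.94 0 -20 0"}}

```text
time_s: 23.65
eef_pos: [629.5, -7.8, 7.8]
ee_rot: [-0.001, 0.999, -0.051, -0.002]
force: [-10.9, 2.7, 7.4]
grip_width: 0.001
```

```bash
cat >> h.py <<'E'
def lab(im,info,P,C,z=82.):
    """label angle from yellow lid strip round known centre"""
    n=(np.hypot(P[...,0]-C[0],P[...,1]-C[1])<50)&(P[...,2]>78)&(P[...,2]<88)
    v,u=np.nonzero(n&hmask(im,'yellow',110,90)); Y=rayplane(info,np.c_[u,v],z)[:,:2]-C
    Y=Y[np.hypot(*Y.T)<42]; m=Y.mean(0); w,V=np.linalg.eigh(np.cov((Y-m).T)); e=V[:,1]*np.sign(V[:,1]@m)
    return np.degrees(np.arctan2(m[1],m[0])).round(1),np.degrees(np.arctan2(e[1],e[0])).round(1),len(Y)
E
python3 - <<'E'
from h import *
s,p,R=pose(); r=np.hypot(*(p[:2]-[684.3,-13.2])); print('tool F',(R.T@np.array(s['force'])).round(1), r)
arc((684.3,-13.2),[(t,r) for t in range(180,208,4)],8)
info,im,d=snap('wrist','w11.png'); P=cloud(info,d)
c=jar(info,im,P,'blue',(684,-13)); print([np.round(q,1) for q in c],lab(im,info,P,c[0]))
E
```

```text
tool F [-11.1  -1.6  -7.3] 55.07066720124156
t 23.65 pos [629.5  -7.8   7.8] ya -95.9 F [-10.9   2.7   7.4] g 0.001 j6 1.47
  (np.float64(629.2), np.float64(-13.2), 8, 270) -> [ 0.03  0.54 -0.02] tw -5.9
  (np.float64(629.4), np.float64(-17.0), 8, 274) -> [ 0.08  0.92 -0.02] tw -9.9
  (np.float64(629.8), np.float64(-20.9), 8, 278) -> [ 0.16  1.3  -0.03] tw -13.9
  (np.float64(630.4), np.float64(-24.6), 8, 282) -> [ 0.26  1.67 -0.03] tw -17.9
  (np.float64(631.4), np.float64(-28.4), 8, 286) -> [ 0.4   2.03 -0.03] tw -21.9
  (np.float64(632.6), np.float64(-32.0), 8, 290) -> [ 0.56  2.38 -0.03] tw -25.9
  (np.float64(634.0), np.float64(-35.6), 8, 294) -> [ 0.73  2.72 -0.03] tw -29.9
[array([684.2, -13.2]), np.float64(44.6), np.float64(115.0), np.int64(4869)] (np.float64(115.0), np.float64(114.6), 4326)
```

It turns now: the label has gone from 94° to 115°. I'll carry the stroke on.

Call:
{"op": "step_arm", "data": {"plan": "0.01 0.28 0 -3 0;0.03 0.54 0 -6 0;0.08 0.92 0 -10 0;0.16 1.3 0 -14 0;0.26 1.67 0 -18 0;0.4 2.03 0 -22 0;0.56 2.38 0 -26 0;0.74 2.72 0 -30 0;0.74 2.72 0 -30 0"}}

```text
time_s: 24.6
eef_pos: [634.1, -36.8, 7.8]
ee_rot: [-0.0, 0.978, 0.209, -0.002]
force: [-11.7, -1.5, 6.5]
grip_width: 0.0
```

```bash
python3 - <<'E'
from h import *
s,p,R=pose(); r=np.hypot(*(p[:2]-[684.3,-13.2])); print('tool F',(R.T@np.array(s['force'])).round(1), r)
info,im,d=snap('wrist'); P=cloud(info,d)
c=jar(info,im,P,'blue',(684,-13)); print([np.round(q,1) for q in c],lab(im,info,P,c[0]))
arc((684.3,-13.2),[(204,75),(196,75),(188,75),(180,75),(172,75),(164,70),(160,58),(160,56)],8)
E
```

```text
tool F [-11.3  -3.4  -6.4] 55.481054029309554
[array([684.2, -13.3]), np.float64(44.6), np.float64(145.6), np.int64(4845)] (np.float64(145.6), np.float64(145.3), 4304)
t 24.65 pos [634.1 -36.8   7.8] ya -66.0 F [-12.1  -1.8   6. ] g 0.001 j6 0.91
  (np.float64(615.8), np.float64(-43.7), 8, 294) -> [-1.95 -0.12 -0.02] tw 0.0
  (np.float64(612.2), np.float64(-33.9), 8, 286) -> [-1.88 -1.16 -0.02] tw 8.0
  (np.float64(610.0), np.float64(-23.6), 8, 278) -> [-1.66 -2.19 -0.02] tw 16.0
  (np.float64(609.3), np.float64(-13.2), 8, 270) -> [-1.3  -3.17 -0.02] tw 24.0
  (np.float64(610.0), np.float64(-2.8), 8, 262) -> [-0.82 -4.09 -0.02] tw 32.0
  (np.float64(617.0), np.float64(6.1), 8, 254) -> [ 0.19 -4.62 -0.02] tw 40.0
  (np.float64(629.8), np.float64(6.6), 8, 250) -> [ 1.38 -4.14 -0.02] tw 44.0
  (np.float64(631.7), np.float64(6.0), 8, 250) -> [ 1.52 -4.01 -0.03] tw 44.0
```

Call:
{"op": "step_arm", "data": {"plan": "-1.95 -0.1 0 0 0;-1.9 -1.2 0 8 0;-1.7 -2.2 0 16 0;-1.3 -3.2 0 24 0;-0.8 -4.1 0 32 0;0.2 -4.6 0 40 0;1.3 -4.2 0 44 0;1.3 -4.2 0 44 0"}}

```text
time_s: 25.45
eef_pos: [631.5, 7.5, 7.8]
ee_rot: [0.0, 0.985, -0.174, 0.001]
force: [-0.6, -0.4, 0.2]
grip_width: -0.0
```

```bash
python3 - <<'E'
from h import *
arc((684.2,-13.3),[(160,55),(160,54)],8)
E
```

```text
t 25.45 pos [631.5   7.5   7.8] ya -110.0 F [-0.6 -0.4  0.2] g -0.0 j6 1.75
  (np.float64(632.5), np.float64(5.5), 8, 250) -> [ 0.16  0.15 -0.02] tw -0.0
  (np.float64(633.5), np.float64(5.2), 8, 250) -> [ 0.27  0.15 -0.02] tw -0.0
```

Call:
{"op": "step_arm", "data": {"plan": "0.05 0.15 0 0 0;0.1 0.15 0 0 0;0.15 0.15 0 0 0;0.2 0.15 0 0 0;0.2 0.15 0 0 0"}}

```text
time_s: 25.95
eef_pos: [631.7, 5.2, 7.8]
ee_rot: [0.0, 0.985, -0.174, 0.0]
force: [0.3, 0.1, 1.1]
grip_width: -0.0
```

```bash
python3 - <<'E'
from h import *
s,p,R=pose(); r=np.hypot(*(p[:2]-[684.2,-13.3])); print('tool F',(R.T@np.array(s['force'])).round(1), r)
arc((684.2,-13.3),[(t,r) for t in range(164,200,4)],8)
E
```

```text
tool F [ 0.3 -0.2 -1.1] 55.677218423472475
t 25.95 pos [631.7   5.2   7.8] ya -110.0 F [0.3 0.1 1.1] g -0.0 j6 1.74
  (np.float64(630.7), np.float64(2.0), 8, 254) -> [ 0.02  0.34 -0.02] tw -4.0
  (np.float64(629.7), np.float64(-1.7), 8, 258) -> [ 0.05  0.72 -0.02] tw -8.0
  (np.float64(629.1), np.float64(-5.6), 8, 262) -> [ 0.13  1.11 -0.02] tw -12.0
  (np.float64(628.7), np.float64(-9.4), 8, 266) -> [ 0.22  1.48 -0.02] tw -16.0
  (np.float64(628.5), np.float64(-13.3), 8, 270) -> [ 0.33  1.85 -0.02] tw -20.0
  (np.float64(628.7), np.float64(-17.2), 8, 274) -> [ 0.49  2.21 -0.02] tw -24.0
  (np.float64(629.1), np.float64(-21.0), 8, 278) -> [ 0.65  2.56 -0.02] tw -28.0
  (np.float64(629.7), np.float64(-24.9), 8, 282) -> [ 0.84  2.9  -0.02] tw -32.0
  (np.float64(630.7), np.float64(-28.6), 8, 286) -> [ 1.06  3.21 -0.02] tw -36.0
```

Call:
{"op": "step_arm", "data": {"plan": "0.08 0 0 0 0;0.16 0 0 0 0;0.18 0.34 0 -4 0;0.21 0.72 0 -8 0;0.29 1.11 0 -12 0;0.38 1.48 0 -16 0;0.5 1.85 0 -20 0;0.65 2.21 0 -24 0;0.81 2.56 0 -28 0;0.81 2.56 0 -28 0"}}

```text
time_s: 26.95
eef_pos: [629.6, -21.6, 7.8]
ee_rot: [-0.0, 0.997, 0.071, -0.001]
force: [-6.9, -0.1, 3.7]
grip_width: -0.001
```

```bash
python3 - <<'E'
from h import *
s,p,R=pose(); r=np.hypot(*(p[:2]-[684.2,-13.3])); print('tool F',(R.T@np.array(s['force'])).round(1), r)
info,im,d=snap('wrist'); P=cloud(info,d)
c=jar(info,im,P,'blue',(684,-13)); print([np.round(q,1) for q in c],lab(im,info,P,c[0]))
a=lab(im,info,P,c[0])[0]; th=np.degrees(np.arctan2(p[1]+13.3,p[0]-684.2))%360; print(th)
arc((684.2,-13.3),[(th+k,r) for k in (3,5,181.2-a)],8)
E
```

```text
tool F [-6.8 -0.8 -3.7] 55.20582192030634
[array([684. , -13.5]), np.float64(44.6), np.float64(173.0), np.int64(4391)] (np.float64(173.0), np.float64(173.1), 3920)
188.69881117354657
t 27.0 pos [629.6 -21.6   7.8] ya -82.0 F [-6. -0.  4.] g 0.003 j6 1.21
  (np.float64(630.1), np.float64(-24.5), 8, np.float64(281.6988111735466)) -> [ 0.    0.29 -0.02] tw -3.7
  (np.float64(630.6), np.float64(-26.4), 8, np.float64(283.6988111735466)) -> [ 0.03  0.49 -0.02] tw -5.7
  (np.float64(631.4), np.float64(-29.3), 8, np.float64(286.89881117354656)) -> [ 0.07  0.79 -0.02] tw -8.9
```

Call:
{"op": "step_arm", "data": {"plan": "0.05 0 0 0 0;0.06 0.2 0 -2 0;0.07 0.4 0 -4 0;0.1 0.6 0 -6 0;0.14 0.8 0 -8.3 0;0.14 0.8 0 -8.3 0"}}

```text
time_s: 27.6
eef_pos: [631.3, -29.1, 7.8]
ee_rot: [-0.001, 0.99, 0.142, -0.002]
force: [-11.9, 1.1, 6.7]
grip_width: 0.0
```

```bash
python3 - <<'E'
from h import *
s,p,R=pose(); r=np.hypot(*(p[:2]-[684.2,-13.3])); print('tool F',(R.T@np.array(s['force'])).round(1), r)
info,im,d=snap('wrist','w12.png'); P=cloud(info,d)
c=jar(info,im,P,'blue',(684,-13)); print([np.round(q,1) for q in c],lab(im,info,P,c[0]))
E
```

```text
tool F [-11.2  -4.4  -6.7] 55.233703172699194
[array([683.8, -13. ]), np.float64(45.0), np.float64(-178.2), np.int64(4400)] (np.float64(-178.1), np.float64(-179.4), 3958)
```

Blue's label reads about 181.5° against a target of 181.2°. I'll back off, rise and take an overview.

Call:
{"op": "step_arm", "data": {"plan": "-0.3 0 0 0 0;-1.5 0 0 0 0;-4 0 -1 4 0;-6 0 -4 8 0;-7 0.2 -9 16 0;-7 0.8 -14 16 30;-6 1 -19 16 60;-6 1 -24 16 60;-6 1 -25 16 60;-6 1 -25 16 60"}}

```text
time_s: 28.65
eef_pos: [579.0, -55.9, 259.6]
ee_rot: [0.001, 1.0, 0.003, 0.002]
force: [-0.9, 0.9, 0.1]
grip_width: 0.597
```

```bash
python3 - <<'E'
from h import *
go([(385,187,200,-90)])
info,im,d=snap('wrist','w13.png'); P=cloud(info,d)
for col,c0 in [('blue',(684,-13)),('orange',(476,187))]:
    try: c=jar(info,im,P,col,c0);print(col,[np.round(q,1) for q in c],lab(im,info,P,c[0]))
    except Exception as e: print(col,e)
for n,c0 in [('L',(677.5,190)),('R',(681,-172))]:
    try: print(n,[np.round(q,1) for q in rollers(P,c0)])
    except Exception as e: print(n,e)
E
```

```text
t 28.65 pos [579.  -55.9 259.6] ya -89.7 F [-0.9  0.9  0.1] g 0.597 j6 1.27
  (385, 187, 200, -90) -> [-19.3  -24.4    5.85] tw 0.3
blue [array([ 434.2, -176.2]), np.float64(341.3), np.float64(nan), np.int64(0)] (np.float64(nan), np.float64(nan), 0)
orange [array([476. , 186.3]), np.float64(44.7), np.float64(-90.8), np.int64(358)] (np.float64(-90.8), np.float64(-86.3), 327)
L [array([677.6, 189.9], dtype=float32), np.float32(1.6), np.float32(88.4), array([10.2, 10.1])]
R [array([ 681.2, -172.9], dtype=float32), np.float32(0.7), np.float32(88.2), array([9.4, 9.7])]h.py:83: RuntimeWarning: Mean of empty slice.
  Y=Y[np.hypot(*Y.T)<42]; m=Y.mean(0); w,V=np.linalg.eigh(np.cov((Y-m).T)); e=V[:,1]*np.sign(V[:,1]@m)
  ret = um.true_divide(
  avg = a.mean(axis, **keepdims_kw)
h.py:83: RuntimeWarning: Degrees of freedom <= 0 for slice
  Y=Y[np.hypot(*Y.T)<42]; m=Y.mean(0); w,V=np.linalg.eigh(np.cov((Y-m).T)); e=V[:,1]*np.sign(V[:,1]@m)
  c *= np.true_divide(1, fact)
  c *= np.true_divide(1, fact)
```

View pics/w13.png

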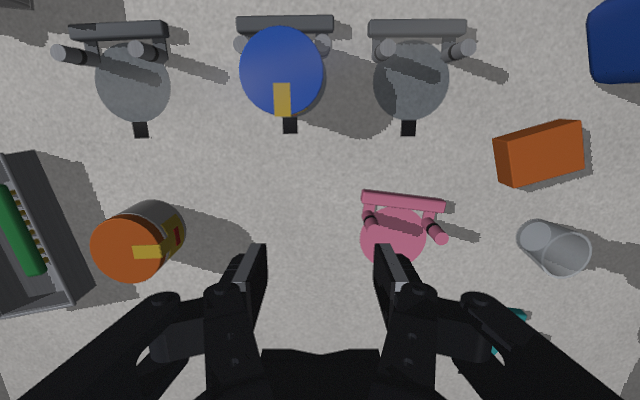

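```bash
python3 - <<'E'
from h import *
info,im,d=snap('wrist'); P=cloud(info,d)
print(P[60,281],im[60,281],P[100,283],im[100,283],cv2.cvtColor(im,cv2.COLOR_RGB2HSV)[60,281])
go([])
E
```

```text
[693.70485241 -14.22799045  81.95981944] [ 60  83 146] [653.80350021 -15.38578276  83.07164657] [153 134  68] [112 150 146]
t 28.75 pos [577.8 -55.6 256.1] ya -89.7 F [ 0.1  0.2 -0.6] g 0.599 j6 1.27
```

```bash
python3 - <<'E'
from h import *
info,im,d=snap('wrist'); P=cloud(info,d)
near=(np.hypot(P[...,0]-684,P[...,1]+13)<75)&(P[...,2]>72)
m=near&(hmask(im,'blue')); print(near.sum(),m.sum(),(near&hmask(im,'yellow')).sum(),(near&hmask(im,'yellow',80,90)).sum())
v,u=np.nonzero(near); X=rayplane(info,np.c_[u,v],82.)[:,:2]
X=X[np.hypot(*(X-[684,-13]).T)<60]
print(cv2.minEnclosingCircle(X.astype(np.float32)))
C=np.array(cv2.minEnclosingCircle(X.astype(np.float32))[0])
v,u=np.nonzero(near&hmask(im,'yellow',80,80)); Y=rayplane(info,np.c_[u,v],82.)[:,:2]-C; Y=Y[np.hypot(*Y.T)<42]; mm=Y.mean(0); print(len(Y),np.degrees(np.arctan2(mm[1],mm[0])),mm)
print('M',rollers(P,(683.7,-13)))
E
```

```text
7135 5499 524 538
((685.4631958007812, -12.204815864562988), 58.91874313354492)
464 -176.5403020762472 [-27.27833143  -1.64915559]
M (array([684.86273 , -12.024827], dtype=float32), np.float32(0.17118126), np.float32(89.19301), array([ 9.1, 46.2]))
```

Call:
{"op": "step_arm", "data": {"plan": "-4 -4.5 0 0.3 60;-8 -9 0 0.3 60;-12 -14 0 0.3 60;-16 -18.5 0 0.3 60;-19.2 -22 0 0.3 60;-19.2 -24.2 2 0.3 60;-19.2 -24.2 7 0.3 60;-19.2 -24.2 12 0.3 60;-19.2 -24.2 17 0.3 60;-19.2 -24.2 20 0.3 60"}}

```text
time_s: 29.8
eef_pos: [382.3, 185.1, 53.9]
ee_rot: [0.0, 1.0, 0.0, -0.003]
force: [1.1, 0.0, 0.3]
grip_width: 0.604
```

```bash
python3 - <<'E'
from h import *
go([(385,187,-18,-90)])
info,im,d=snap('wrist','w14.png'); P=cloud(info,d)
c=jar(info,im,P,'orange',(476,187));print([np.round(q,1) for q in c],lab(im,info,P,c[0]))
E
```

```text
t 29.8 pos [382.3 185.1  53.9] ya -90.0 F [1.1 0.  0.3] g 0.604 j6 1.74
  (385, 187, -18, -90) -> [ 0.31 -0.2   7.19] tw 0.0
[array([475.8, 187.1]), np.float64(45.5), np.float64(-88.8), np.int64(3378)] (np.float64(-88.9), np.float64(-87.1), 2968)
```

Call:
{"op": "step_arm", "data": {"plan": "0.1 -0.2 4 0 60;0.1 -0.2 7 0 60;0.1 -0.2 7.2 0 60;2 -0.2 7.2 0 60;3.6 -0.2 7.2 0 60;5.2 -0.2 7.2 0 60;6.8 -0.2 7.2 0 60;8.4 -0.2 7.2 0 60;10 -0.3 7.2 0 60;11.6 -0.4 7.2 0 60"}}

```text
time_s: 30.85
eef_pos: [501.4, 189.4, -12.5]
ee_rot: [0.0, 1.0, 0.0, -0.0]
force: [-3.9, -0.8, 2.2]
grip_width: 0.6
```

Call:
{"op": "step_arm", "data": {"plan": "1.6 -0.1 0 0 60;3.2 -0.1 0 0 60;4.8 -0.1 0 0 60;6.4 -0.1 0 0 60;7.8 -0.1 0 0 60;9 -0.1 0 0 60;10 -0.1 0 0 60;10 -0.1 0 0 60"}}

```text
time_s: 31.65
eef_pos: [602.1, 190.3, -12.4]
ee_rot: [-0.0, 1.0, -0.0, 0.001]
force: [-0.6, 0.2, 0.7]
grip_width: 0.602
```

```bash
python3 - <<'E'
from h import *
go([(629,190.2,-18,-90)])
info,im,d=snap('wrist','w15.png'); P=cloud(info,d)
c=jar(info,im,P,'orange',(656,189));print([np.round(q,1) for q in c],lab(im,info,P,c[0]))
E
```

```text
t 31.65 pos [602.1 190.3 -12.4] ya -90.0 F [-0.6  0.2  0.7] g 0.602 j6 1.69
  (629, 190.2, -18, -90) -> [2.69 0.01 0.56] tw -0.0
[array([651. , 190.9]), np.float64(44.6), np.float64(-86.3), np.int64(7716)] (np.float64(-86.3), np.float64(-86.0), 6791)
```

Call:
{"op": "step_arm", "data": {"plan": "1 0 0 0 60;1.8 0 0 0 60;2.3 0 0 0 60;2.5 0 0 0 60;2.5 0 0 0 60"}}

```text
time_s: 32.2
eef_pos: [626.1, 190.4, -14.1]
ee_rot: [-0.0, 1.0, -0.0, 0.0]
force: [-2.4, 0.1, 1.1]
grip_width: 0.602
```

Call:
{"op": "step_arm", "data": {"plan": "0.1 0 0 0 60;0.2 0 0 0 60;0.2 0 0 0 60"}}

```text
time_s: 32.5
eef_pos: [628.0, 190.4, -14.3]
ee_rot: [0.0, 1.0, -0.0, -0.0]
force: [-3.0, 0.0, 1.4]
grip_width: 0.599
```

Call:
{"op": "step_arm", "data": {"plan": "0.05 0 0 0 60;0.1 0 0 0 60;0.1 0 0 0 60"}}

```text
time_s: 32.8
eef_pos: [628.8, 190.4, -14.3]
ee_rot: [-0.0, 1.0, 0.0, -0.0]
force: [-5.2, 0.7, 3.1]
grip_width: 0.599
```

```bash
python3 - <<'E'
from h import *
go([])
info,im,d=snap('wrist','w15.png'); P=cloud(info,d)
c=jar(info,im,P,'orange',(677,190));print([np.round(q,1) for q in c],lab(im,info,P,c[0]))
E
```

```text
t 32.8 pos [628.8 190.4 -14.3] ya -90.0 F [-5.2  0.7  3.1] g 0.599 j6 1.69
[array([677.5, 190.8]), np.float64(44.7), np.float64(-86.3), np.int64(8026)] (np.float64(-86.3), np.float64(-85.9), 7070)
```

Call:
{"op": "step_arm", "data": {"plan": "0.05 0 0 0 60;0.1 0 0 0 60;0.1 0 0 0 60"}}

```text
time_s: 33.15
eef_pos: [629.5, 190.7, -14.2]
ee_rot: [-0.0, 1.0, 0.0, -0.001]
force: [-6.6, 0.9, 4.2]
grip_width: 0.599
```

Call:
{"op": "step_arm", "data": {"plan": "0 0 0 0 60;-1.5 0 0 0 60;-3.5 0 -1 0 30;-4 0 -2.2 0 0;-4 0 -2.2 0 0;-4 0 -2.2 0 0;-4 0 -2.2 0 0;-4 0 -2.2 0 0"}}

```text
time_s: 33.95
eef_pos: [590.3, 190.2, 7.3]
ee_rot: [0.0, 1.0, -0.0, -0.0]
force: [0.2, -0.2, 0.1]
grip_width: 0.003
```

```bash
python3 - <<'E'
from h import *
info,im,d=snap('wrist','w16.png'); P=cloud(info,d)
c=jar(info,im,P,'orange',(677,190));print([np.round(q,1) for q in c],lab(im,info,P,c[0]))
arc((677.7,190.5),[(180,85),(188,83),(196,80),(204,75),(206,65),(206,57.5)],8)
E
```

```text
[array([679.2, 190.7]), np.float64(45.3), np.float64(-88.3), np.int64(7226)] (np.float64(-88.4), np.float64(-85.9), 6438)
t 34.0 pos [590.2 190.2   7.3] ya -90.0 F [-0.8 -0.2  0.1] g -0.004 j6 1.69
  (np.float64(592.7), np.float64(190.5), 8, 270) -> [ 0.25 -0.03 -0.07] tw -0.0
  (np.float64(595.5), np.float64(178.9), 8, 278) -> [ 0.53  1.13 -0.07] tw -8.0
  (np.float64(600.8), np.float64(168.4), 8, 286) -> [ 1.06  2.18 -0.07] tw -16.0
  (np.float64(609.2), np.float64(160.0), 8, 294) -> [ 1.9   3.02 -0.07] tw -24.0
  (np.float64(619.3), np.float64(162.0), 8, 296) -> [ 2.91  2.82 -0.07] tw -26.0
  (np.float64(626.0), np.float64(165.3), 8, 296) -> [ 3.58  2.49 -0.07] tw -26.0
```

Call:
{"op": "step_arm", "data": {"plan": "0.5 1.1 -0.1 -8 0;1 2.2 -0.1 -16 0;1.9 3 -0.1 -24 0;2.9 2.8 -0.1 -26 0;3.6 2.5 -0.1 -26 0;3.75 2.5 -0.1 -26 0;3.75 2.5 -0.1 -26 0"}}

```text
time_s: 34.7
eef_pos: [627.4, 165.6, 8.5]
ee_rot: [-0.0, 0.974, 0.225, -0.0]
force: [-1.0, 0.3, 0.1]
grip_width: 0.003
```

Call:
{"op": "step_arm", "data": {"plan": "0.05 0 0 0 0;0.1 0 0 0 0;0.1 0 0 0 0"}}

```text
time_s: 35.0
eef_pos: [628.3, 165.9, 8.9]
ee_rot: [0.0, 0.974, 0.225, 0.0]
force: [0.4, 0.1, 1.0]
grip_width: -0.003
```

```bash
python3 - <<'E'
from h import *
C=(677.7,190.5)
s,p,R=pose(); r=np.hypot(*(p[:2]-C)); print('tool F',(R.T@np.array(s['force'])).round(1), r,np.degrees(np.arctan2(p[1]-C[1],p[0]-C[0]))%360)
arc(C,[(t,r) for t in range(202,150,-4)],8)
E
```

```text
tool F [ 0.4  0.1 -1. ] 55.17665174518738 206.52408891738273
t 35.0 pos [628.3 165.9   8.9] ya -64.0 F [0.4 0.1 1. ] g -0.003 j6 1.2
  (np.float64(626.5), np.float64(169.8), 8, 292) -> [ 0.01 -0.43  0.09] tw 4.0
  (np.float64(625.2), np.float64(173.4), 8, 288) -> [ 0.05 -0.81  0.09] tw 8.0
  (np.float64(624.2), np.float64(177.2), 8, 284) -> [ 0.13 -1.2   0.09] tw 12.0
  (np.float64(623.4), np.float64(180.9), 8, 280) -> [ 0.22 -1.57  0.09] tw 16.0
  (np.float64(622.8), np.float64(184.7), 8, 276) -> [ 0.33 -1.94  0.09] tw 20.0
  (np.float64(622.6), np.float64(188.6), 8, 272) -> [ 0.48 -2.3   0.09] tw 24.0
  (np.float64(622.6), np.float64(192.4), 8, 268) -> [ 0.65 -2.64  0.09] tw 28.0
  (np.float64(622.8), np.float64(196.3), 8, 264) -> [ 0.84 -2.98  0.09] tw 32.0
  (np.float64(623.4), np.float64(200.1), 8, 260) -> [ 1.06 -3.29  0.09] tw 36.0
  (np.float64(624.2), np.float64(203.8), 8, 256) -> [ 1.29 -3.59  0.09] tw 40.0
  (np.float64(625.2), np.float64(207.6), 8, 252) -> [ 1.55 -3.89  0.09] tw 44.0
  (np.float64(626.5), np.float64(211.2), 8, 248) -> [ 1.82 -4.16  0.09] tw 48.0
  (np.float64(628.1), np.float64(214.7), 8, 244) -> [ 2.12 -4.4   0.09] tw 52.0
```

Call:
{"op": "step_arm", "data": {"plan": "0.05 0 0 0 0;0.1 0 0 0 0;0.1 0 0 0 0"}}

```text
time_s: 35.3
eef_pos: [628.5, 165.9, 8.8]
ee_rot: [0.0, 0.974, 0.225, -0.001]
force: [-6.4, -2.7, 4.5]
grip_width: -0.002
```

Call:
{"op": "step_arm", "data": {"plan": "0.05 0 0 0 0;0.1 0 0 0 0;0.1 0 0 0 0"}}

```text
time_s: 35.6
eef_pos: [628.6, 165.9, 8.9]
ee_rot: [0.0, 0.974, 0.225, -0.002]
force: [-10.9, -6.1, 8.0]
grip_width: 0.0
```

```bash
python3 - <<'E'
from h import *
C=(677.7,190.5)
s,p,R=pose(); r=np.hypot(*(p[:2]-C)); print('tool F',(R.T@np.array(s['force'])).round(1), r,np.degrees(np.arctan2(p[1]-C[1],p[0]-C[0]))%360)
E
```

```text
tool F [-12.5   0.7  -8. ] 54.93725358689732 206.60581260987377
```

Call:
{"op": "step_arm", "data": {"plan": "0.01 -0.43 0 4 0;0.05 -0.81 0 8 0;0.13 -1.2 0 12 0;0.22 -1.57 0 16 0;0.33 -1.94 0 20 0;0.48 -2.3 0 24 0;0.65 -2.64 0 28 0;0.84 -2.98 0 32 0;1.06 -3.29 0 36 0;1.06 -3.29 0 36 0"}}

```text
time_s: 36.6
eef_pos: [623.8, 201.4, 8.9]
ee_rot: [0.0, 0.996, -0.088, -0.002]
force: [-10.2, -0.4, 6.4]
grip_width: 0.002
```

```bash
python3 - <<'E'
from h import *
C=(677.7,190.5)
s,p,R=pose(); r=np.hypot(*(p[:2]-C)); th=np.degrees(np.arctan2(p[1]-C[1],p[0]-C[0]))%360; print('tool F',(R.T@np.array(s['force'])).round(1), r,th)
info,im,d=snap('wrist'); P=cloud(info,d)
c=jar(info,im,P,'orange',(677,190));print([np.round(q,1) for q in c],lab(im,info,P,c[0]))
arc(C,[(th-k,r) for k in (4,8,12)]+[(158,75),(166,75),(174,75),(182,75),(190,75),(198,73),(202,64),(202,57)],8)
E
```

```text
tool F [-10.    2.2  -6.4] 55.01679574302419 168.61165418904136
[array([677.9, 191.3]), np.float64(44.6), np.float64(-123.8), np.int64(4889)] (np.float64(-123.8), np.float64(-123.7), 4333)
t 36.65 pos [623.7 201.3   8.8] ya -100.0 F [-9.2  0.3  5.9] g 0.006 j6 1.88
  (np.float64(624.7), np.float64(205.1), 8, np.float64(254.61165418904136)) -> [ 0.03 -0.39  0.08] tw 5.4
  (np.float64(625.8), np.float64(208.8), 8, np.float64(250.61165418904136)) -> [ 0.07 -0.77  0.08] tw 9.4
  (np.float64(627.2), np.float64(212.3), 8, np.float64(246.61165418904136)) -> [ 0.15 -1.14  0.08] tw 13.4
  (np.float64(608.2), np.float64(218.6), 8, 248) -> [-1.83 -1.43  0.09] tw 12.0
  (np.float64(604.9), np.float64(208.6), 8, 256) -> [-1.98 -0.39  0.09] tw 4.0
  (np.float64(603.1), np.float64(198.3), 8, 264) -> [-1.98  0.66  0.09] tw -4.0
  (np.float64(602.7), np.float64(187.9), 8, 272) -> [-1.84  1.69  0.09] tw -12.0
  (np.float64(603.8), np.float64(177.5), 8, 280) -> [-1.55  2.69  0.09] tw -20.0
  (np.float64(608.3), np.float64(167.9), 8, 288) -> [-0.94  3.56  0.09] tw -28.0
  (np.float64(618.4), np.float64(166.5), 8, 292) -> [0.08 3.52 0.08] tw -32.0
  (np.float64(624.9), np.float64(169.1), 8, 292) -> [0.67 3.15 0.08] tw -32.0
```

Call:
{"op": "step_arm", "data": {"plan": "0.03 -0.39 0 4.4 0;0.08 -0.77 0 8.6 0;0.16 -1.14 0 12.6 0;-1.83 -1.4 0 12 0;-1.98 -0.4 0 4 0;-1.98 0.7 0 -4 0;-1.84 1.7 0 -12 0;-1.55 2.7 0 -20 0;-0.94 3.5 0 -28 0;0.1 3.5 0 -32 0"}}

```text
time_s: 37.65
eef_pos: [620.3, 165.5, 8.9]
ee_rot: [0.0, 0.981, 0.193, -0.0]
force: [0.6, -0.8, 0.2]
grip_width: 0.001
```

```bash
python3 - <<'E'
from h import *
C=(677.9,190.8)
info,im,d=snap('wrist'); P=cloud(info,d)
c=jar(info,im,P,'orange',(677,190));print([np.round(q,1) for q in c],lab(im,info,P,c[0]))
arc(C,[(202,57),(202,55)],8)
E
```

```text
[array([677.6, 191.3]), np.float64(44.5), np.float64(-136.0), np.int64(4628)] (np.float64(-136.0), np.float64(-135.7), 4128)
t 37.7 pos [622.  165.3   9. ] ya -67.7 F [ 0.5 -0.9  1. ] g -0.002 j6 1.26
  (np.float64(625.1), np.float64(169.4), 8, 292) -> [ 0.44 -0.26  0.11] tw 0.3
  (np.float64(626.9), np.float64(170.2), 8, 292) -> [ 0.64 -0.26  0.11] tw 0.3
```

Call:
{"op": "step_arm", "data": {"plan": "0.3 -0.2 0 0 0;0.5 -0.25 0 0 0;0.6 -0.25 0 0 0;0.65 -0.25 0 0 0;0.65 -0.25 0 0 0"}}

```text
time_s: 38.2
eef_pos: [625.2, 171.1, 8.8]
ee_rot: [0.0, 0.982, 0.191, -0.0]
force: [-0.1, 0.3, 0.7]
grip_width: -0.002
```

Call:
{"op": "step_arm", "data": {"plan": "0.05 0 0 0 0;0.1 0 0 0 0;0.1 0 0 0 0"}}

```text
time_s: 38.5
eef_pos: [626.1, 171.3, 8.8]
ee_rot: [0.0, 0.982, 0.191, -0.0]
force: [-1.2, -0.6, 1.7]
grip_width: -0.002
```

```bash
python3 - <<'E'
from h import *
C=(677.7,191)
s,p,R=pose(); r=np.hypot(*(p[:2]-C)); th=np.degrees(np.arctan2(p[1]-C[1],p[0]-C[0]))%360; print('tool F',(R.T@np.array(s['force'])).round(1), r,th)
arc(C,[(th-k,r) for k in range(4,42,4)],8)
E
```

```text
tool F [-1.4  0.1 -1.7] 55.22001557942728 200.86258243557364
t 38.5 pos [626.1 171.3   8.8] ya -68.0 F [-1.2 -0.6  1.7] g -0.002 j6 1.27
  (np.float64(624.9), np.float64(175.0), 8, np.float64(286.86258243557364)) -> [ 0.03 -0.38  0.08] tw 5.1
  (np.float64(623.9), np.float64(178.7), 8, np.float64(282.86258243557364)) -> [ 0.07 -0.77  0.08] tw 9.1
  (np.float64(623.1), np.float64(182.5), 8, np.float64(278.86258243557364)) -> [ 0.14 -1.15  0.08] tw 13.1
  (np.float64(622.7), np.float64(186.3), 8, np.float64(274.86258243557364)) -> [ 0.25 -1.51  0.08] tw 17.1
  (np.float64(622.5), np.float64(190.2), 8, np.float64(270.86258243557364)) -> [ 0.37 -1.88  0.08] tw 21.1
  (np.float64(622.6), np.float64(194.0), 8, np.float64(266.86258243557364)) -> [ 0.52 -2.23  0.08] tw 25.1
  (np.float64(622.9), np.float64(197.9), 8, np.float64(262.86258243557364)) -> [ 0.7  -2.58  0.08] tw 29.1
  (np.float64(623.5), np.float64(201.7), 8, np.float64(258.86258243557364)) -> [ 0.9  -2.91  0.08] tw 33.1
  (np.float64(624.4), np.float64(205.4), 8, np.float64(254.86258243557364)) -> [ 1.12 -3.22  0.08] tw 37.1
  (np.float64(625.5), np.float64(209.1), 8, np.float64(250.86258243557364)) -> [ 1.36 -3.52  0.08] tw 41.1
```

Call:
{"op": "step_arm", "data": {"plan": "0.08 0 0 0 0;0.16 0 0 0 0;0.19 -0.38 0 4 0;0.23 -0.77 0 8 0;0.3 -1.15 0 12 0;0.41 -1.51 0 16 0;0.53 -1.88 0 20 0;0.68 -2.23 0 24 0;0.86 -2.58 0 28 0;0.86 -2.58 0 28 0"}}

```text
time_s: 39.5
eef_pos: [623.3, 198.8, 8.8]
ee_rot: [0.0, 0.999, -0.053, -0.002]
force: [-8.5, -0.9, 5.2]
grip_width: 0.002
```

```bash
python3 - <<'E'
from h import *
C=(677.7,191)
s,p,R=pose(); r=np.hypot(*(p[:2]-C)); th=np.degrees(np.arctan2(p[1]-C[1],p[0]-C[0]))%360; print('tool F',(R.T@np.array(s['force'])).round(1), r,th)
info,im,d=snap('wrist'); P=cloud(info,d)
c=jar(info,im,P,'orange',(677,190));print([np.round(q,1) for q in c],lab(im,info,P,c[0]))
rem=lab(im,info,P,c[0])[0]+178.2; print('rem',rem)
arc(C,[(th-rem*k/4,r) for k in (1,2,3,4)],8)
E
```

```text
tool F [-8.4  1.8 -5.2] 55.00331797671787 171.83469035602826
[array([677.7, 191.4]), np.float64(44.6), np.float64(-164.6), np.int64(4362)] (np.float64(-164.6), np.float64(-164.4), 3890)
rem 13.599999999999994
t 39.55 pos [623.3 198.8   8.8] ya -96.0 F [-7.9 -0.7  3.8] g 0.001 j6 1.81
  (np.float64(623.8), np.float64(202.0), 8, np.float64(258.4346903560282)) -> [ 0.02 -0.32  0.08] tw 5.6
  (np.float64(624.6), np.float64(205.2), 8, np.float64(255.03469035602825)) -> [ 0.06 -0.65  0.08] tw 9.0
  (np.float64(625.5), np.float64(208.3), 8, np.float64(251.63469035602827)) -> [ 0.12 -0.97  0.08] tw 12.4
  (np.float64(626.6), np.float64(211.4), 8, np.float64(248.23469035602827)) -> [ 0.2  -1.29  0.08] tw 15.8
```

Call:
{"op": "step_arm", "data": {"plan": "0.03 0 0 0 0;0.05 -0.32 0 3.4 0;0.1 -0.65 0 6.8 0;0.16 -0.97 0 10.2 0;0.24 -1.29 0 13.6 0;0.24 -1.29 0 13.6 0"}}

```text
time_s: 40.15
eef_pos: [626.8, 211.8, 8.8]
ee_rot: [0.0, 0.985, -0.171, -0.002]
force: [-9.8, 2.0, 5.7]
grip_width: 0.003
```

```bash
python3 - <<'E'
from h import *
C=(677.7,191)
s,p,R=pose(); r=np.hypot(*(p[:2]-C)); th=np.degrees(np.arctan2(p[1]-C[1],p[0]-C[0]))%360; print('tool F',(R.T@np.array(s['force'])).round(1), r,th)
info,im,d=snap('wrist'); P=cloud(info,d)
c=jar(info,im,P,'orange',(677,190));print([np.round(q,1) for q in c],lab(im,info,P,c[0]))
go([])
E
```

```text
tool F [-9.9  1.4 -5.6] 55.016685757172226 157.82487487760233
[array([677.8, 191.4]), np.float64(44.6), np.float64(-178.3), np.int64(4356)] (np.float64(-178.3), np.float64(-178.2), 3884)
t 40.2 pos [626.8 211.8   8.8] ya -109.6 F [-8.8  2.   5.4] g -0.002 j6 2.06
```

Orange reads −178.3°, against a target of −178.2°. I'll retreat and check everything from above.

Call:
{"op": "step_arm", "data": {"plan": "-0.3 0 0 0 0;-1.5 0 0 0 0;-4 0 -1 0 0;-6 0 -5 -6 0;-7 0 -10 -12 0;-7 3 -15 -20 0;-6 7 -20 -20 0;-6 9 -25 -20 0;-6 9 -25 -20 0;-6 9 -25 -20 0"}}

```text
time_s: 41.2
eef_pos: [542.9, 145.2, 262.8]
ee_rot: [-0.0, 1.0, 0.003, 0.004]
force: [-0.8, 0.4, -0.2]
grip_width: 0.005
```

Call:
{"op": "step_arm", "data": {"plan": "0 0 0 0 0;0 0 0 0 0;0 0 0 0 0"}}

```text
time_s: 41.5
eef_pos: [541.3, 146.8, 257.5]
ee_rot: [0.0, 1.0, 0.004, -0.001]
force: [0.0, 0.4, -0.3]
grip_width: 0.006
```

```bash
python3 - <<'E'
from h import *
go([])
info,im,d=snap('wrist','w17.png'); P=cloud(info,d)
for col,c0 in [('blue',(684,-13)),('orange',(677.7,191))]:
    near=(np.hypot(P[...,0]-c0[0],P[...,1]-c0[1])<50)&(P[...,2]>74)&(P[...,2]<90)
    v,u=np.nonzero(near&(hmask(im,col)|hmask(im,'yellow'))); X=rayplane(info,np.c_[u,v],82.)[:,:2]
    C=X.mean(0); print(col,len(X),'centroid',C.round(1),'zmed',np.median(P[near][:,2]).round(1),'z range',np.percentile(P[near][:,2],[5,95]).round(1),lab(im,info,P,C))
for n,c0 in [('L',(677.5,190)),('M',(684,-13)),('R',(681,-172))]:
    print(n,[np.round(q,1) for q in rollers(P,c0,(52,68))])
m=hmask(im,'green',90,40)&(P[...,1]>250); print('brush',P[m].mean(0).round() if m.any() else None)
E
```

```text
t 41.5 pos [541.3 146.8 257.5] ya -89.6 F [ 0.   0.4 -0.3] g 0.006 j6 1.62
blue 5950 centroid [680.4 -11.8] zmed 83.0 z range [81.2 84.5] (np.float64(-173.4), np.float64(-179.8), 589)
orange 6022 centroid [676.2 191.1] zmed 83.0 z range [81.5 84.4] (np.float64(-179.1), np.float64(-178.7), 524)
L [array([676.5, 194.3], dtype=float32), np.float32(-0.7), np.float32(88.9), array([44.8, 50.6])]
M [array([674.9,  54.2], dtype=float32), np.float32(-77.2), np.float32(59.6), array([53.7, 34.1])]
R [array([ 682.3, -139.3], dtype=float32), np.float32(23.1), np.float32(10.1), array([8.9, 9.1])]
brush [483. 378.  34.]
```

View pics/w17.png

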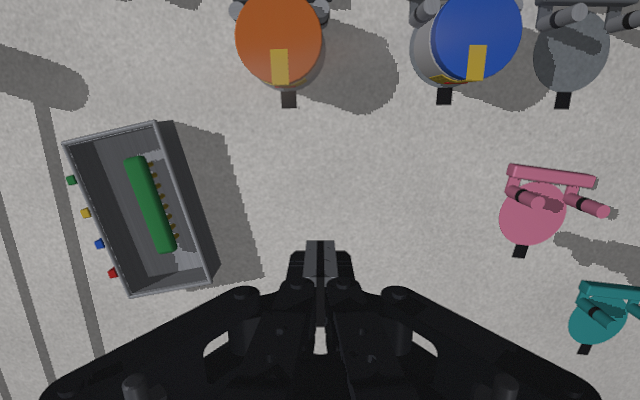

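Both strips point at the black bars, orange at (280,67) and blue at (478,62), but the lids are cut off at the top of the picture. I'll move forward for a clean final measurement.

Call:
{"op": "step_arm", "data": {"plan": "3 3 -1 0 0;6 5.7 -2 0 0;8 5.7 -3 0 0;8 5.7 -4 0 0;8 5.7 -4 0 0;8 5.7 -4 0 0;8 5.7 -4 0 0"}}

```text
time_s: 42.25
eef_pos: [621.3, 90.5, 298.5]
ee_rot: [-0.0, 1.0, 0.004, -0.0]
force: [-0.8, 0.5, -0.5]
grip_width: -0.001
```

```bash
python3 - <<'E'
from h import *
go([])
info,im,d=snap('wrist','w18.png'); P=cloud(info,d)
for col,c0 in [('blue',(684,-13)),('orange',(677.7,191))]:
    near=(np.hypot(P[...,0]-c0[0],P[...,1]-c0[1])<52)&(P[...,2]>76)&(P[...,2]<90)
    m=near&(hmask(im,col)|hmask(im,'yellow')); v,u=np.nonzero(m); X=rayplane(info,np.c_[u,v],82.)[:,:2]
    C=X.mean(0); e=cv2.fitEllipse(cv2.convexHull(X.astype(np.float32))); print(col,len(X),'rows from',v.min(),'centroid',C.round(1),np.round(e[0],1),np.round(e[1],1),lab(im,info,P,C))
for n,c0,s in [('L',(677.6,190.4),1.8),('M',(684,-13),1),('R',(681,-172),.7)]:
    q=P[(np.hypot(P[...,0]-c0[0]-31,P[...,1]-c0[1]-44)<14)&(P[...,2]>55)&(P[...,2]<68)]; w=P[(np.hypot(P[...,0]-c0[0]-31,P[...,1]-c0[1]+44)<14)&(P[...,2]>55)&(P[...,2]<68)]
    print(n,len(q),len(w),q.mean(0).round(1) if len(q) else '',w.mean(0).round(1) if len(w) else '')
    # black bar
    b=(im.max(2)<45)&(abs(P[...,2])<8)&(np.hypot(P[...,0]-c0[0]+60,P[...,1]-c0[1])<25)
    if b.any(): x=P[b].mean(0)-[*c0,0]; print('  bar dir',np.degrees(np.arctan2(x[1],x[0])).round(1),x.round(1))
E
```

```text
t 42.25 pos [621.3  90.5 298.5] ya -89.6 F [-0.8  0.5 -0.5] g -0.001 j6 1.52
blue 4392 rows from 73 centroid [685.4 -12.8] [684.1 -12.9] [89.1 90. ] (np.float64(-176.2), np.float64(-179.1), 336)
orange 4319 rows from 78 centroid [678.8 190.5] [677.5 190.7] [88.7 89.5] (np.float64(179.8), np.float64(-178.0), 329)
L 140 202 [708.5 237.8  62.8] [709.1 147.8  62.6]
  bar dir -178.3 [-60.9  -1.8   1.7]
M 205 137 [713.2  31.2  62.6] [717.  -58.7  62.8]
  bar dir -178.9 [-61.   -1.2   1.8]
R 199 240 [ 711.5 -127.2   62.1] [ 713.  -215.2   61.8]
  bar dir -177.8 [-59.7  -2.3   2.3]
```

Both jars sit within 1 mm of their dock origins, and their labels line up with the bars to within a few degrees. I'm handing the job in.

```bash
python3 -c "
from rig import workorder,readout
print(workorder.finish_job(), readout.sense()['time_s'])"
```

```text
the job is handed in; nothing more can be done
the job is handed in; nothing more can be done
```

I put the brush in the peg basket, then slid both jars home and rolled them label to the front: blue in the middle dock, orange in the left. There was no green jar. I handed the job in at about 42 s, with the gripper clear of everything.

**Last checks from above**
- **Brush:** it lies flat on the basket floor.
- **Position:** both jars are upright, with centres within about 1 mm of the dock origins.
- **Blue label:** up close it read −178.1° to −179.4° against the dock front at −178.9°. The final overview gave −179.1° by the strip's axis and −176.2° by its centroid, so it may be up to 3° off.
- **Orange label:** up close it read −178.3° against −178.3°. In the overview it read −178.0° and 179.8°, so about 2° of spread.

**What went wrong or disagreed**
- **Finger length:** the finger ends sit about 43 mm short of the reported TCP. My first grasp closed above the brush, and I corrected all heights afterwards.
- **Slipped stroke:** the first rolling stroke on blue slipped because a knuckle, not the pad, touched the lid. Raising the tool fixed it.
- **Dock angles:** my early fits from the fixed cameras were wrong (middle dock about 18° instead of about 1°). I used the wrist camera's values.
- **Not rechecked:** I did not measure the cup and soap box again at the end; the arm never went near them.

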